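# Load two slide cassettes into a spring stack magazine

### The job

Load both grey slide cassettes lying on the bench into the spring magazine, one after the other: push the first down against the sprung follower until the two catches snap over its ends and let it go, then push the second down on top of it in the same way, so that both stay held flat under the catches when you let go. Press firmly but do not ram the magazine, and leave the oil bottle, the stain jar and the blue slide box where they stand.

Things in the scene. Friction and masses are not known exactly. Their poses are not given: they have to be found in the camera images.
- magazine: Aluminium stack magazine fixed on the bench, base 190 x 110 mm, 104 mm high. Origin: centre of its underside; x along its length, y across, z up. Four corner angles form an upright well 114 x 60 mm inside (2 mm clear round a cassette), faces upright to z 96 mm, flared lips to 104 mm. Contact forces on it that total over 70 N count as ramming; a push of 16 to 20 N on top is enough.
- magazine_mouth (a point): On the well's axis, level with the top of the flared lips, 104 mm above the bench. A cassette let go in the mouth rests on the sloped tops of the two catches, its underside 7 to 10 mm above the catches' flat undersides. Then push it down from above, e.g. with shut fingertips on the middle of its top, to a firm stop, and let it rise: this always latches it.
- magazine_gap (a point): Middle of the top edge of the low side wall at the magazine's +y side, 66 mm above the bench (same at -y). Over these walls, between the corner angles, is a finger gap 70 mm wide (magazine x -35 to 35 mm). Fingers holding a cassette low on its long sides can set it on the catches, but meet these walls before it is under them: let go there and push from above.
- catch_zone (a point): On the well's axis, 74 mm up: middle of the range for the catches. At the middle of each short end a sprung steel catch, 24 mm wide, reaches 6 mm into the well. Catches and dark follower plate sit on a nest set by hand to an unknown height: the catches' undersides are 69 to 79 mm up, the empty follower's top level with them. Pushing past the catches takes about 4 N beyond the spring.
- follower (a joint): How far the sprung follower is pushed down, in m, from the level of the catches' undersides: 0 empty, 0.020 with one cassette held, 0.040 with two, 0.045 at its firm stop (so the second cassette has 5 mm between the snap and the stop). Spring: about 3 N at 0, 5.5 N at 0.020, 8 N at 0.040.
- cassette_a: Closed flat slide cassette of plain grey plastic, 110 x 56 x 20 mm, about 0.15 kg, lying on the bench to one side of the magazine. Origin: centre of its underside; x along its length, y across its width, z up. Same as the other; either may go in first, either end first.
- cassette_b: The second slide cassette, the same as cassette_a, on the other side of the magazine.
- oil_bottle: Bystander: amber bottle, 44 mm across, 75 mm high. Origin: centre of its underside.
- stain_jar: Bystander: glass jar with a white lid, 64 mm across, 85 mm high. Origin: centre of its underside.
- slide_box: Bystander: flat blue slide box, 100 x 170 x 34 mm. Origin: centre of its underside.
Things that resemble listed ones, but are neither listed nor needed, are in the scene too. What is shaped like the cassette_b but purple is not meant. What is shaped like the cassette_a but brown is not meant.

How it is judged:
On the way, in this order (a step that is already met when the one before it is completed fails the run):
1. one cassette alone is held under the catches, let go (((horizontal distance between cassette_a and magazine below 0.006 m and height (world z) of cassette_a below 0.066 m and angle between cassette_a's own z axis and vertical below 0.06 rad and contact force between cassette_a and the arm below 0.2 N) or (horizontal distance between cassette_b and magazine below 0.006 m and height (world z) of cassette_b below 0.066 m and angle between cassette_b's own z axis and vertical below 0.06 rad and contact force between cassette_b and the arm below 0.2 N)) and value of joint follower between 0.0185 and 0.0225 m), for 0.2 s.
2. both cassettes are held under the catches, let go (horizontal distance between each of cassette_a, cassette_b and magazine below 0.006 m and height (world z) of each of cassette_a, cassette_b below 0.066 m and angle between each of cassette_a, cassette_b's own z axis and vertical below 0.06 rad and contact force between each of cassette_a, cassette_b and the arm below 0.2 N and value of joint follower between 0.038 and 0.043 m), for 0.2 s.
At the end, for the whole second after the job is handed in: Both cassettes lie stacked in the magazine, at rest, within 6 mm of its axis, level within 0.06 rad, their undersides below 66 mm, with the follower held down 38 to 43 mm by the two cassettes under the catches (horizontal distance between each of cassette_a, cassette_b and magazine below 0.006 m and height (world z) of each of cassette_a, cassette_b below 0.066 m and angle between each of cassette_a, cassette_b's own z axis and vertical below 0.06 rad and value of joint follower between 0.038 and 0.043 m and linear speed of each of cassette_a, cassette_b below 0.02 m/s); the robot touches nothing.
It fails at once if the magazine is rammed (contact force on it above 70 N) (contact force between magazine and anything else above 70 N).
It fails at once if the oil bottle is moved more than 15 mm or tipped (distance of oil_bottle from where it was at the start of the episode above 0.015 m or angle between oil_bottle's own z axis and vertical above 0.3 rad).
It fails at once if the stain jar is moved more than 15 mm or tipped (distance of stain_jar from where it was at the start of the episode above 0.015 m or angle between stain_jar's own z axis and vertical above 0.3 rad).
It fails at once if the slide box is moved more than 15 mm or tipped (distance of slide_box from where it was at the start of the episode above 0.015 m or angle between slide_box's own z axis and vertical above 0.3 rad).
It also fails if it takes over 72 s, if anything falls off the work surface, if the arm or the gripper's body presses on something with over 40 N, if the wrist force passes 120 N, or if a joint passes its speed limit or range.

### The arm

A 6-joint arm with a two-finger parallel gripper is mounted at the origin on the work surface. World frame = base frame: x ahead of the robot, y to its left, z up, the work surface at z = 0. Lengths are in m, angles in rad, forces in N, time in s.
With the tool pointing down it reaches from about 0.35 to 0.95 m from the base axis. Payload 17.4 kg.
Tool frame: the origin (TCP) lies midway between the tips of the shut fingers; the grasp point (between the pads) lies 19 mm behind it (r.tcp_to_grasp is the distance from the TCP to the grasp point, in m); z points along the fingers, y is the direction in which the jaws open and shut (so a half turn about z gives the same grasp; the last joint's range is limited). The gripper opens to 93 mm and grips with 3 to 60 N. Pads are 15 mm wide; open, the fingers measure 128 mm over their backs; the gripper's body (75 mm by 188 mm) begins 65 mm behind the grasp point.
Start: joints at [1.215, 0.116, 1.442, -0, 1.584, -0.038], TCP at [0.211, 0.641, 0.197] pointing down, gripper open.
Joint ranges: [-2.83, 2.83], [-0.83, 2.19], [0.07, 2.5], [-1.14, 4.28], [0.01, 3], [-2.97, 2.97]. Speed limits (rad/s): [1.89, 1.89, 2.22, 3.14, 3.14, 3.14].

### API

Orientations are given as a unit quaternion [x, y, z, w].
In Python, from rig import telemetry, cams, r gives the robot as it stands.
- The arm moves only by the shell command python3 -m jog 'ROWS' [OPENING]. ROWS is JSON, a list of rows, each an object of numbers: "dx", "dy", "dz": the shift along the tool's x, y, z in mm; "yaw": the turn about the tool's z in degrees. A call has 1 to 5 rows; each row is the pose to reach, as a shift and turn from the pose commanded when the call began, along the tool's axes at that moment; what a row does not reach only later rows make up. A row lasts 1/12 s, in which the tool goes at most 41.7 mm and 7.16 degrees, less where a joint would pass 70% of its speed; a pose out of reach is approached as far as the arm can. A call with a gripper value outside its range is refused whole. OPENING is the opening, from -1 (shut) to 1 (fully open), set as the call begins (- or left out, the last holds). The fingers move at their own pace and stop on an object; the grip force is fixed at half the most. Time passes only in rows, so rows that repeat a pose let the fingers close. It gives the time, the measured TCP pose, the force and the opening at its end, in the units of the state.
- telemetry.get_state(): the state, without advancing time (a new reading comes with each control period).
- cams.read_camera(name): name is "scene" or "side" or "wrist"; returns the picture (420x560x3 uint8, red, green, blue); there is no depth.
- cams.camera_model(name): a dict with "fx", "fy", "cx", "cy" (pixels), "R" (3x3) and "t" (3): a world point X has camera coordinates R X + t. Camera axes: x right, y down, z forward; pixel columns grow to the right and rows downward; lengths in m; the calibration is good to about 2 mm. A picture is of the moment at which its call begins: read the wrist's pose just before it. camera_model takes no time and is no camera call; for the wrist camera it gives the pose at the moment of the call.
- r.hand_in(): hands the job in, once; it reports no verdict.
The state is a dict: "time_s": time; "joint_positions": joint angles; "qvel": joint speeds; "tau": joint torques, N m; "position": TCP position; "orientation": TCP orientation; "contact_force": force on the tool from outside, world axes, zero at the start; "moment": the same for the moment, N m; "grip_width": finger opening in m.
Only numpy, scipy, OpenCV 4.12 (cv2) and the standard library are available. Lean on these libraries where they do the work, as an engineer would, in place of code of your own. Each camera call takes 0.05 s, during which the arm holds its last target.

## Working session

There is one attempt and no reset: what is moved stays moved. The work goes in short steps, Python scripts to look and compute and a shell command to move; the robot and the scene stay as the last step left them, time stands still between calls to the robot, and variables do not carry over. Pictures are saved under pics/ and viewed, and the job is handed in when it is done.

```bash
ls; mkdir -p pics
python3 - <<'E'
from rig import telemetry, cams, r
import cv2
for n in ["scene","side","wrist"]:
    m=cams.camera_model(n); print(n,m)
    cv2.imwrite(f"pics/{n}0.png",cams.read_camera(n)[:,:,::-1])
print(telemetry.get_state(), r.tcp_to_grasp)
E
```

```text
pics
scene {'fx': 455.7945153479682, 'fy': 455.7945153479682, 'cx': 283.7500832568212, 'cy': 206.76636528155, 'R': array([[ 0.05373522,  0.99841838,  0.01653086],
       [ 0.72626318, -0.0277154 , -0.68685781],
       [-0.6853133 ,  0.04891421, -0.72660379]]), 't': array([-0.03159364, -0.38175469,  1.79947508])}
side {'fx': 534.3910808814064, 'fy': 534.3910808814064, 'cx': 286.5205792703511, 'cy': 214.50009060459368, 'R': array([[ 0.84410408, -0.53617503,  0.00215247],
       [-0.39792295, -0.62913342, -0.66771886],
       [ 0.35936837,  0.5627677 , -0.74441043]]), 't': array([-0.52442409,  0.30512429,  1.57383774])}
wrist {'fx': 333.75278025091353, 'fy': 333.75278025091353, 'cx': 281.73873803336875, 'cy': 208.94682334624247, 'R': array([[ 3.12241363e-01,  9.50002321e-01, -9.60125455e-04],
       [ 9.12738751e-01, -2.99713193e-01,  2.77632805e-01],
       [ 2.63464047e-01, -8.75647892e-02, -9.60686787e-01]]), 't': array([-0.67377562, -0.03213422,  0.39168133])}
{'time_s': 0.15, 'joint_positions': array([ 1.21519658e+00,  1.16390326e-01,  1.44210072e+00, -1.15699477e-05,
        1.58397206e+00, -3.78021848e-02]), 'qvel': array([-0.00112351,  0.00125185, -0.00148872,  0.00076336, -0.00179382,
       -0.00179183]), 'tau': array([ 1.07362215e-03, -7.21763277e+01, -6.22955632e+01,  7.79087213e-02,
        2.25240161e-02, -7.95580399e-05]), 'position': array([0.2108778 , 0.64104373, 0.19617186]), 'orientation': array([ 1.58231016e-01,  9.87402023e-01, -4.27965739e-04, -7.93857964e-05]), 'contact_force': array([ 0.32430345, -0.05236409, -1.58973277]), 'moment': array([-7.93467151e-05, -1.19686859e-02, -9.23733703e-03]), 'grip_width': 0.09281912315786242} 0.0188
```

View pics/scene0.png

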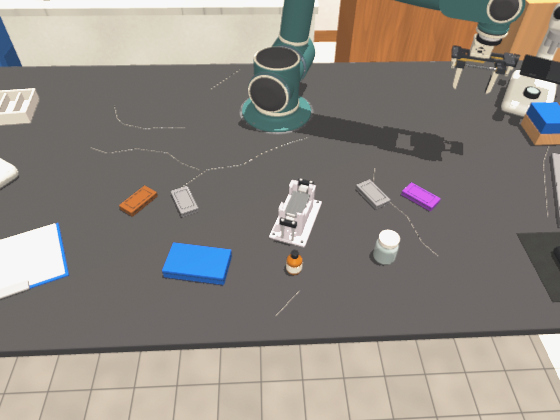

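View pics/side0.png

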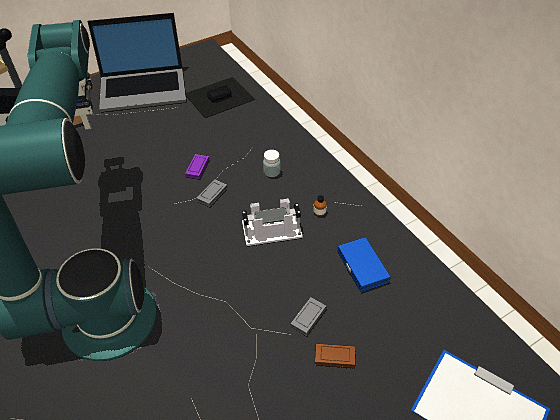

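View pics/wrist0.png

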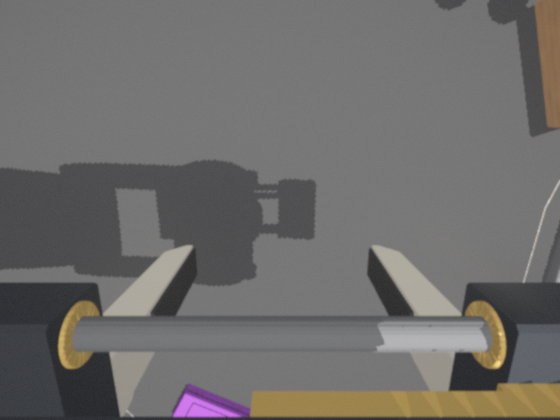

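Candidates in the scene view are grey (184,200), grey (373,193), purple (421,196) and brown (138,200). By the description I choose the two grey ones; purple and brown are the decoys. Next I'll check close crops and measure.

```bash
cat > h.py <<'E'
import numpy as np, cv2
from rig import telemetry, cams, r
def cast(m,uv,z):
    uv=np.atleast_2d(np.asarray(uv,float))
    d=np.c_[(uv[:,0]-m['cx'])/m['fx'],(uv[:,1]-m['cy'])/m['fy'],np.ones(len(uv))]@m['R']
    c=-m['R'].T@m['t']
    return c+d*((z-c[2])/d[:,2])[:,None]
def proj(m,X):
    X=np.atleast_2d(X)@m['R'].T+m['t']
    return np.c_[m['fx']*X[:,0]/X[:,2]+m['cx'],m['fy']*X[:,1]/X[:,2]+m['cy']]
def blob(img,roi,f):
    x0,y0,x1,y1=roi; p=img[y0:y1,x0:x1].astype(int)
    mk=f(p).astype(np.uint8)
    mk=cv2.morphologyEx(mk,cv2.MORPH_CLOSE,np.ones((3,3)))
    cs,_=cv2.findContours(mk,cv2.RETR_EXTERNAL,cv2.CHAIN_APPROX_NONE)
    c=max(cs,key=cv2.contourArea)
    return c[:,0]+[x0,y0]
grey=lambda p:(p.max(2)-p.min(2)<25)&(p.max(2)>75)
def rect(m,c,z):
    P=cast(m,c,z)[:,:2]
    (cx,cy),(w,h),a=cv2.minAreaRect((P*1000).astype(np.float32))
    if w<h: w,h,a=h,w,a+90
    return np.round([cx,cy,w,h,(a+90)%180-90],1)
E
python3 - <<'E'
from h import *
rois={'scene':[(165,180,205,222),(350,172,397,215)],'side':[(285,290,335,340),(190,172,232,212)]}
for n in rois:
    im=cv2.imread(f'pics/{n}0.png')[:,:,::-1]; m=cams.camera_model(n)
    for i,roi in enumerate(rois[n]):
        c=blob(im,roi,grey); print(n,i,len(c),rect(m,c,.02),rect(m,c,.0),c.min(0),c.max(0))
im=cv2.imread('pics/scene0.png')
a=[cv2.resize(im[y:y+60,x:x+60],(260,260),interpolation=2) for x,y in((155,170),(345,165),(267,170))]
im2=cv2.imread('pics/side0.png')
b=[cv2.resize(im2[y:y+70,x:x+70],(260,260),interpolation=2) for x,y in((275,280),(180,160),(237,185))]
cv2.imwrite('pics/crop0.png',np.vstack([np.hstack(a),np.hstack(b)]))
E
```

```text
scene 0 160 [ 502.1 -309.2  192.8  126.     3.8] [ 482.4 -313.9  196.6  128.4    3.8] [165 180] [204 221]
scene 1 176 [490.7 295.3 210.2 154.   -8.8] [470.8 302.3 214.3 157.   -8.8] [350 172] [396 214]
side 0 88 [ 494.  -314.4  118.1   58.1   26.2] [ 501.3 -304.7  119.8   59.    26.2] [291 297] [325 335]
side 1 87 [504.1 292.4 161.   68.6  26.3] [511.6 311.1 163.3  69.6  26.3] [194 172] [226 203]
```

View pics/crop0.png

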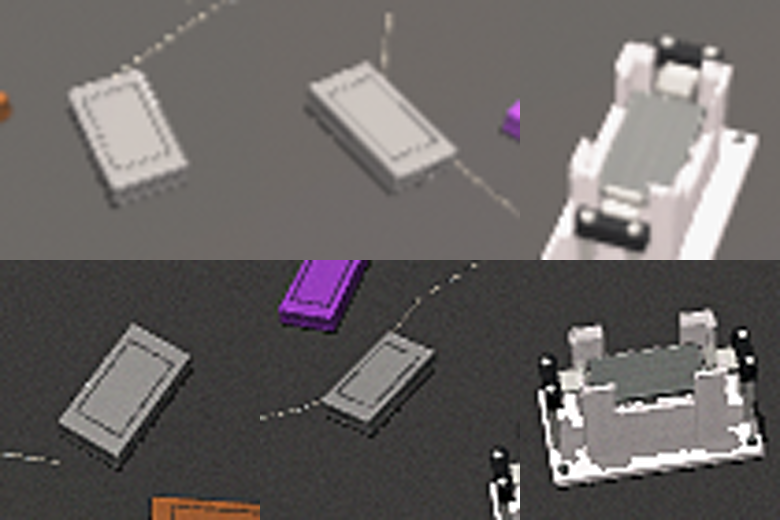

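The crops confirm two plain grey cassettes, scene (184,200) and (373,193), and an empty magazine at scene (297,212) with dark-ended catches. I'll refine the threshold and measure the magazine.

Run:
```python
from h import *
rois={'scene':[(165,180,205,222),(350,172,397,215)],'side':[(285,290,335,340),(190,172,232,212)]}
for n in rois:
    im=cv2.imread(f'pics/{n}0.png')[:,:,::-1]; m=cams.camera_model(n)
    for i,roi in enumerate(rois[n]):
        x0,y0,x1,y1=roi; print(np.percentile(im[y0:y1,x0:x1].max(2),[10,50,80,95]))
        for t in ((145,165,180) if n=='scene' else (95,115)):
            c=blob(im,roi,lambda p:(p.max(2)-p.min(2)<30)&(p.max(2)>t)); print(n,i,t,rect(m,c,.02),c.min(0),c.max(0))
m=cams.camera_model('wrist'); s=telemetry.get_state()
print('cam c',-m['R'].T@m['t'],s['position'])
from scipy.spatial.transform import Rotation as Rn
Rt=Rn.from_quat(s['orientation']).as_matrix(); print(Rt.round(3))
print('cam in tool',Rt.T@(-m['R'].T@m['t']-s['position']),'tcp px',proj(m,s['position']))
print((m['R']@Rt).round(3))
for n in('scene','side'):
    im=cv2.imread(f'pics/{n}0.png')
    x,y,w,h=(260,170,75,80) if n=='scene' else (230,190,85,65)
    cv2.imwrite(f'pics/mag_{n}.png',cv2.resize(im[y:y+h,x:x+w],None,fx=7,fy=7,interpolation=cv2.INTER_CUBIC))
```

```text
[108.  109.  191.2 205. ]
scene 0 145 [ 494.4 -311.4  124.6   59.    21. ] [171 183] [197 213]
scene 0 165 [ 493.3 -312.2  121.2   55.5   21.9] [171 183] [197 212]
scene 0 180 [ 492.3 -311.3  119.    55.7   23.1] [171 183] [197 212]
[110. 111. 158. 205.]
scene 1 145 [488.2 291.8 120.7  67.8  18.2] [357 177] [390 205]
scene 1 165 [488.8 291.8 108.4  54.7  25.8] [357 179] [389 205]
scene 1 180 [488.9 291.7 108.1  51.5  27.5] [357 180] [389 204]
[ 55.  61. 140. 156.]
side 0 95 [ 497.4 -312.9  108.7   54.4   23.7] [291 297] [325 332]
side 0 115 [ 497.4 -312.9  108.    54.2   24. ] [291 297] [325 332]
[ 53.9  62.  105.  154. ]
side 1 95 [489.  289.9 131.1  56.2  24.8] [194 177] [226 203]
side 1 115 [485.9 287.6 117.4  55.9  23.8] [194 179] [226 202]
cam c [0.13651849 0.66475947 0.38465763] [0.2108778  0.64104373 0.19617186]
[[-0.95   0.312 -0.   ]
 [ 0.312  0.95  -0.001]
 [ 0.    -0.001 -1.   ]]
cam in tool [ 0.07805044 -0.00087129 -0.18848342] tcp px [[283.12097486 246.22876413]]
[[ 0.     1.    -0.   ]
 [-0.961  0.    -0.278]
 [-0.278  0.     0.961]]
```

View pics/mag_scene.png

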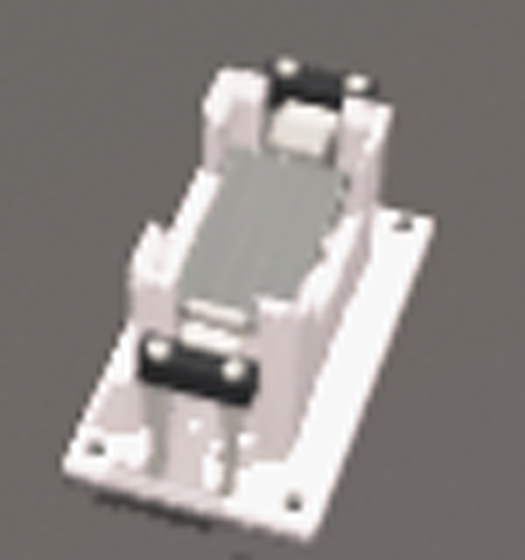

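View pics/mag_side.png

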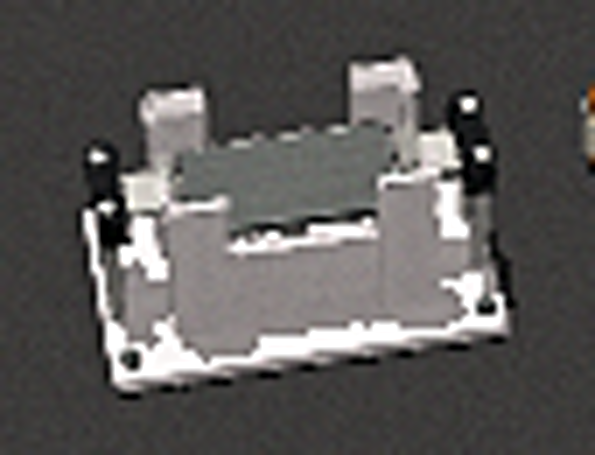

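Run:
```python
from h import *
m=cams.camera_model('scene')
uv=np.array([[65,465],[310,540],[435,220]])/7+[260,170]
m2=cams.camera_model('side')
uv2=np.array([[118,390],[508,335],[90,208]])/7+[230,190]
for z in (0,.006,.010):
  for mm,u in((m,uv),(m2,uv2)):
    P=cast(mm,u,z)*1000
    d=[(i,j,np.linalg.norm(P[i]-P[j]).round(1),np.degrees(np.arctan2(*(P[j]-P[i])[1::-1])).round(1)) for i,j in((0,1),(1,2),(0,2))]
    print(z,P[:,:2].round(0).tolist(),d)
```

```text
0 [[645.0, -46.0], [690.0, 55.0], [507.0, 127.0]] [(0, 1, np.float64(110.1), np.float64(66.1)), (1, 2, np.float64(196.9), np.float64(158.3)), (0, 2, np.float64(221.9), np.float64(128.6))]
0 [[479.0, 19.0], [652.0, -51.0], [524.0, 125.0]] [(0, 1, np.float64(186.9), np.float64(-22.0)), (1, 2, np.float64(218.4), np.float64(126.1)), (0, 2, np.float64(115.4), np.float64(67.2))]
0.006 [[650.0, -46.0], [695.0, 54.0], [513.0, 126.0]] [(0, 1, np.float64(109.5), np.float64(66.1)), (1, 2, np.float64(195.7), np.float64(158.3)), (0, 2, np.float64(220.6), np.float64(128.6))]
0.006 [[477.0, 15.0], [649.0, -55.0], [521.0, 121.0]] [(0, 1, np.float64(186.1), np.float64(-22.0)), (1, 2, np.float64(217.4), np.float64(126.1)), (0, 2, np.float64(114.9), np.float64(67.2))]
0.01 [[654.0, -46.0], [698.0, 53.0], [517.0, 126.0]] [(0, 1, np.float64(109.0), np.float64(66.1)), (1, 2, np.float64(195.0), np.float64(158.3)), (0, 2, np.float64(219.8), np.float64(128.6))]
0.01 [[475.0, 12.0], [647.0, -58.0], [520.0, 117.0]] [(0, 1, np.float64(185.5), np.float64(-22.0)), (1, 2, np.float64(216.8), np.float64(126.1)), (0, 2, np.float64(114.6), np.float64(67.2))]
```

Magazine is around (585, 38) mm with its long axis at −22°. Cassettes are B (488, 291) at ~25° and A (495, −312) at ~23.5°. I'll start with the one at +y.

```bash
python3 -m jog '[{"dx":-34,"dy":-22},{"dx":-68,"dy":-45},{"dx":-102,"dy":-67},{"dx":-136,"dy":-90},{"dx":-170,"dy":-112}]'
python3 -m jog '[{"dx":-34,"dy":-22},{"dx":-68,"dy":-45},{"dx":-102,"dy":-67},{"dx":-136,"dy":-90},{"dx":-170,"dy":-112}]'
```

```text
validation failed for argument at $[0]...
validation failed for argument at $[0]...
```

```bash
python3 -m jog '[{"dx":-32,"dy":-22,"yaw":-7},{"dx":-32,"dy":-22,"yaw":-14},{"dx":-32,"dy":-22,"yaw":-21},{"dx":-32,"dy":-22,"yaw":-28},{"dx":-32,"dy":-22,"yaw":-35}]'
python3 -m jog '[{"yaw":-7},{"yaw":-8},{"yaw":-8}]'
cat > look.py <<'E'
import sys
from h import *
n=sys.argv[1]
m=cams.camera_model('wrist'); im=cams.read_camera('wrist')
np.savez(f'pics/{n}.npz',im=im,**{k:np.array(v) for k,v in m.items()},pos=telemetry.get_state()['position'],q=telemetry.get_state()['orientation'])
cv2.imwrite(f'pics/{n}.png',im[:,:,::-1])
E
python3 look.py w1
```

```text
validation failed for argument at $[0]...
validation failed for argument at $[0]...
```

View pics/w1.png

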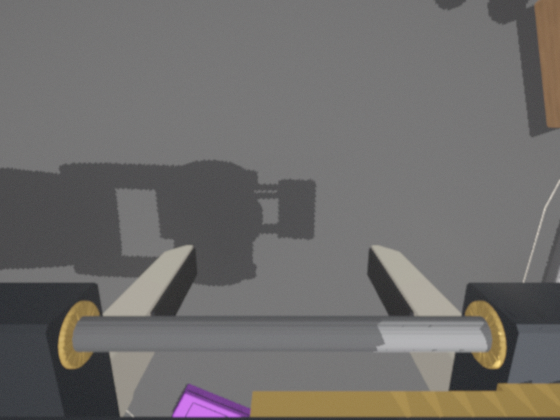

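The picture is unchanged because both moves were refused. Each row may need all four keys.

```bash
python3 -m jog '[{"dx":-34,"dy":-22,"dz":0,"yaw":0},{"dx":-68,"dy":-45,"dz":0,"yaw":0},{"dx":-102,"dy":-67,"dz":0,"yaw":0},{"dx":-136,"dy":-90,"dz":0,"yaw":0},{"dx":-170,"dy":-112,"dz":0,"yaw":0}]'
```

```text
time_s: 0.62
position: [0.3381, 0.48, 0.1966]
orientation: [0.158, 0.987, -0.0, -0.0]
contact_force: [1.7, 0.8, -0.0]
grip_width: 0.093
```

```bash
python3 -m jog '[{"dx":-34,"dy":-22,"dz":0,"yaw":0},{"dx":-68,"dy":-45,"dz":0,"yaw":0},{"dx":-102,"dy":-67,"dz":0,"yaw":0},{"dx":-136,"dy":-90,"dz":0,"yaw":0},{"dx":-170,"dy":-112,"dz":0,"yaw":0}]'
python3 -m jog '[{"dx":-32,"dy":-22,"dz":0,"yaw":-7},{"dx":-32,"dy":-22,"dz":0,"yaw":-14},{"dx":-32,"dy":-22,"dz":0,"yaw":-21},{"dx":-32,"dy":-22,"dz":0,"yaw":-28},{"dx":-32,"dy":-22,"dz":0,"yaw":-35}]'
python3 -m jog '[{"dx":0,"dy":0,"dz":0,"yaw":-7},{"dx":0,"dy":0,"dz":0,"yaw":-8},{"dx":0,"dy":0,"dz":0,"yaw":-8}]'
python3 look.py w2
```

```text
time_s: 1.03
position: [0.4647, 0.3203, 0.1969]
orientation: [0.158, 0.987, 0.0, 0.0]
contact_force: [0.5, 0.6, -0.1]
grip_width: 0.0931
time_s: 1.45
position: [0.4876, 0.2909, 0.1966]
orientation: [-0.149, 0.989, -0.0, -0.0]
contact_force: [0.2, 0.6, -0.1]
grip_width: 0.093
time_s: 1.7
position: [0.4874, 0.2912, 0.1967]
orientation: [-0.214, 0.977, -0.0, -0.0]
contact_force: [0.2, 0.8, -0.4]
grip_width: 0.0928
```

View pics/w2.png

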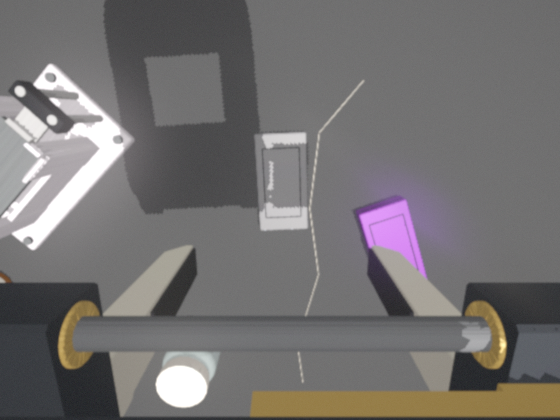

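Run:
```python
from h import *
im=cv2.imread('pics/w2.png')
cv2.imwrite('pics/w2c.png',cv2.resize(im[120:240,240:325],None,fx=5,fy=5,interpolation=cv2.INTER_CUBIC))
```

```text
(no output)
```

View pics/w2c.png

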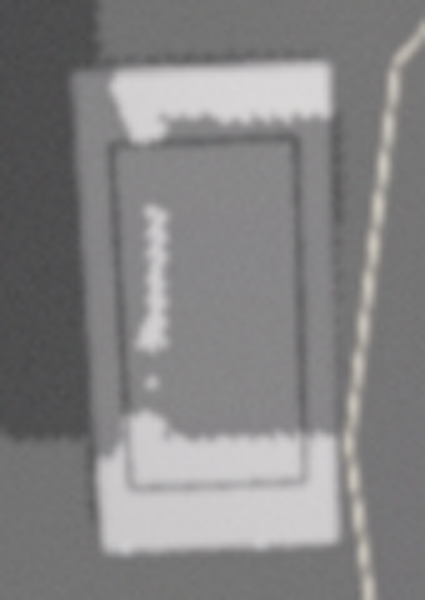

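```bash
cat > quad.py <<'E'
from h import *
from scipy.spatial.transform import Rotation as Rn
def quad(n,uv,z):
    d=dict(np.load(f'pics/{n}.npz')); P=cast(d,uv,z)*1000
    s=[np.linalg.norm(P[i]-P[(i+1)%4]).round(1) for i in range(4)]
    c=P.mean(0); e=P[2]+P[3]-P[0]-P[1]   # long axis if 0-1 is a short side
    a=np.degrees(np.arctan2(e[1],e[0]))
    st=telemetry.get_state(); R=Rn.from_quat(st['orientation']).as_matrix()
    v=R.T@(c-st['position']*1000)
    ta=np.degrees(np.arctan2(R[1,0],R[0,0]))
    print('sides',s,'centre',c.round(1),'axis',a.round(1),'| move dx,dy',v[:2].round(1),'yaw',round(-((a-ta+90)%180-90),1),'tcp z',st['position'][2].round(4))
E
python3 - <<'E'
from quad import *
quad('w2',np.array([[73,72],[330,62],[340,542],[103,552]])/5+[240,120],.02)
E
```

```text
sides [np.float64(55.0), np.float64(108.7), np.float64(55.0), np.float64(109.0)] centre [484.8 290.8  20. ] axis 27.1 | move dx,dy [2.5 0.7] yaw -2.5 tcp z 0.1967
```

Wrist picture: cassette B's top has corners near (255,134), (306,132), (308,228) and (261,230), and its sides measure 55 x 109 mm, which matches. Before grasping I'll look at the magazine from above with the empty gripper.

```bash
python3 -m jog '[{"dx":2,"dy":-40,"dz":0,"yaw":7},{"dx":5,"dy":-80,"dz":0,"yaw":14},{"dx":7,"dy":-120,"dz":0,"yaw":21},{"dx":10,"dy":-160,"dz":0,"yaw":28},{"dx":12,"dy":-200,"dz":0,"yaw":35}]'
python3 - <<'E'
from quad import *
st=telemetry.get_state(); R=Rn.from_quat(st['orientation']).as_matrix()
print(R.T@([585,38,197]-st['position']*1000), np.degrees(np.arctan2(R[1,0],R[0,0])))
E
```

```text
time_s: 2.17
position: [0.5606, 0.1029, 0.1969]
orientation: [0.094, 0.996, 0.0, 0.0]
contact_force: [0.3, 0.5, 0.5]
grip_width: 0.0932
[-3.60723452e+01 -5.92253792e+01 -5.78653853e-02] 169.2380356484311
```

```bash
python3 -m jog '[{"dx":-28,"dy":-30,"dz":0,"yaw":6},{"dx":-56,"dy":-59,"dz":0,"yaw":11},{"dx":-56,"dy":-59,"dz":0,"yaw":11.2},{"dx":-56,"dy":-59,"dz":0,"yaw":11.2}]'
python3 look.py w3
```

```text
time_s: 2.5
position: [0.6055, 0.0351, 0.1961]
orientation: [0.189, 0.982, -0.0, -0.001]
contact_force: [-0.7, 0.2, -0.9]
grip_width: 0.093
```

View pics/w3.png

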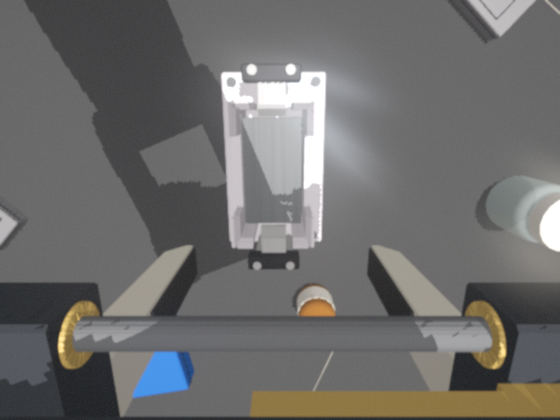

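Run:
```python
from h import *
im=cv2.imread('pics/w3.png')
cv2.imwrite('pics/w3c.png',cv2.resize(im[60:280,205:345],None,fx=3.6,fy=2.7,interpolation=cv2.INTER_CUBIC))
cv2.imwrite('pics/w3d.png',cv2.resize(im[65:135,210:340],None,fx=6,fy=6,interpolation=cv2.INTER_CUBIC))
cv2.imwrite('pics/w3e.png',cv2.resize(im[195:275,210:340],None,fx=6,fy=6,interpolation=cv2.INTER_CUBIC))
```

```text
(no output)
```

View pics/w3d.png

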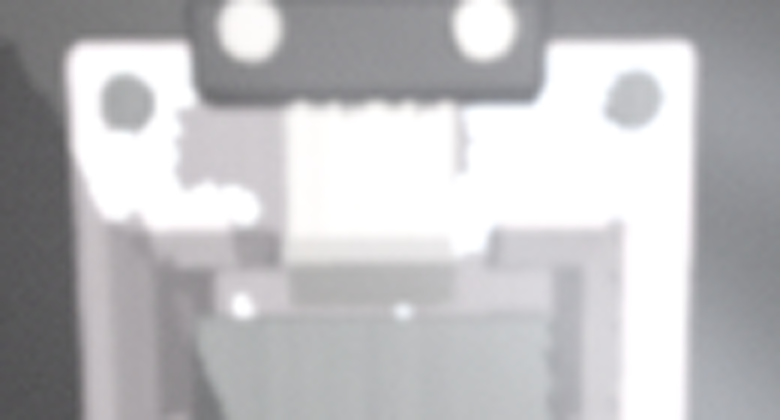

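View pics/w3e.png

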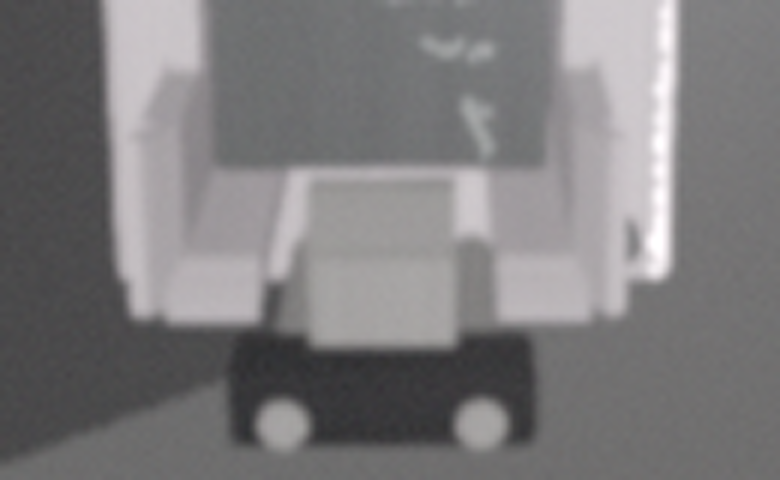

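Run:
```python
from quad import *
D=lambda x,y:[x/6+210,y/6+65]
Ee=lambda x,y:[x/6+210,y/6+195]
base=[D(70,43),D(693,40),Ee(668,280),Ee(118,280)]
for z in(.004,.006,.008,.010,.012): print(z,end=' '); quad('w3',base,z)
d=dict(np.load('pics/w3.npz'))
for z in (.096,):
    P=cast(d,[D(250,265),D(520,265),Ee(215,255),Ee(545,255)],z)*1000; R=Rn.from_quat(d['q']).as_matrix()
    L=(P-d['pos']*1000)@R; print(L.round(1))
P=cast(d,[Ee(130,320),Ee(627,318)],.104)*1000; print(((P-d['pos']*1000)@R).round(1))
P=cast(d,[D(250,30),D(484,27),Ee(283,425),Ee(481,425)],.09)*1000; print('screws',((P-d['pos']*1000)@R).round(1))
P=cast(d,[D(372,300),Ee(380,180)],.074)*1000; print('catch tips',((P-d['pos']*1000)@R).round(1))
```

```text
0.004 sides [np.float64(110.2), np.float64(193.2), np.float64(112.0), np.float64(192.7)] centre [580.7  35.2   4. ] axis -21.4 | move dx,dy [ 22. -10.] yaw -0.2 tcp z 0.1964
0.006 sides [np.float64(109.6), np.float64(192.2), np.float64(111.4), np.float64(191.7)] centre [580.5  35.4   6. ] axis -21.4 | move dx,dy [22.3 -9.9] yaw -0.2 tcp z 0.1964
0.008 sides [np.float64(109.1), np.float64(191.2), np.float64(110.8), np.float64(190.7)] centre [580.2  35.5   8. ] axis -21.4 | move dx,dy [22.6 -9.9] yaw -0.2 tcp z 0.1964
0.01 sides [np.float64(108.5), np.float64(190.2), np.float64(110.2), np.float64(189.7)] centre [580.   35.7  10. ] axis -21.4 | move dx,dy [22.9 -9.8] yaw -0.2 tcp z 0.1964
0.012 sides [np.float64(107.9), np.float64(189.2), np.float64(109.6), np.float64(188.7)] centre [579.7  35.8  12. ] axis -21.4 | move dx,dy [23.2 -9.8] yaw -0.2 tcp z 0.1964
[[ 79.8 -26.6 100.4]
 [ 79.7  10.7 100.4]
 [-33.7 -35.1 100.4]
 [-33.8  15.7 100.4]]
[[-41.  -47.3  92.4]
 [-40.9  27.7  92.3]]
screws [[110.6 -26.2 106.5]
 [110.9   5.8 106.5]
 [-65.2 -25.8 106.3]
 [-65.3   6.1 106.3]]
catch tips [[ 74.9 -10.4 122.4]
 [-29.1 -10.2 122.4]]
```

The magazine centre is at (580, 35.6) mm with its axis at −21.4°. Base edges, lips, faces (113.5 mm apart) and screws all agree. Now back to cassette B.

```bash
python3 -m jog '[{"dx":28,"dy":26,"dz":0,"yaw":-6},{"dx":56,"dy":52,"dz":0,"yaw":-12},{"dx":84,"dy":78,"dz":0,"yaw":-18},{"dx":112,"dy":104,"dz":0,"yaw":-24},{"dx":140,"dy":130,"dz":0,"yaw":-30}]'
cat > to.py <<'E'
# how far to a world x,y (mm), tip z (mm), angle of tool x (deg)
import sys
from quad import *
x,y,z,a=map(float,sys.argv[1:])
st=telemetry.get_state(); R=Rn.from_quat(st['orientation']).as_matrix()
ta=np.degrees(np.arctan2(R[1,0],R[0,0]))
print('dx,dy,dz',(R.T@(np.array([x,y,z])-st['position']*1000)).round(1),'yaw',round(-((a-ta+180)%360-180),1))
E
python3 to.py 484.8 290.8 60 207.1
```

```text
time_s: 2.97
position: [0.5201, 0.2113, 0.1971]
orientation: [-0.078, 0.997, 0.0, 0.0]
contact_force: [0.1, -0.4, 0.4]
grip_width: 0.093
dx,dy,dz [ 22.6  83.9 137.1] yaw -18.2
```

```bash
python3 -m jog '[{"dx":11,"dy":38,"dz":0,"yaw":-7},{"dx":22.6,"dy":70,"dz":20,"yaw":-14},{"dx":22.6,"dy":84,"dz":50,"yaw":-18.2},{"dx":22.6,"dy":84,"dz":90,"yaw":-18.2},{"dx":22.6,"dy":84,"dz":125,"yaw":-18.2}]'
python3 -m jog '[{"dx":0,"dy":0,"dz":0,"yaw":0}]'
python3 to.py 484.8 290.8 3 207.1; python3 look.py w4
```

```text
time_s: 3.38
position: [0.4854, 0.2906, 0.0705]
orientation: [-0.233, 0.972, 0.0, 0.0]
contact_force: [0.0, -0.3, -0.1]
grip_width: 0.0928
time_s: 3.47
position: [0.4831, 0.2883, 0.0651]
orientation: [-0.233, 0.973, -0.001, -0.004]
contact_force: [-1.4, -0.4, -0.9]
grip_width: 0.0932
dx,dy,dz [-3.2  1.4 62.1] yaw -0.2
```

View pics/w4.png

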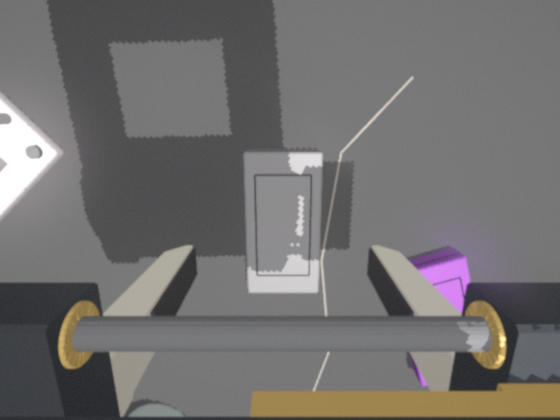

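Cassette B is centred between the fingers at (283,220) and aligned with them. I'll settle, then descend.

```bash
python3 -m jog '[{"dx":0,"dy":0,"dz":20,"yaw":0},{"dx":0,"dy":0,"dz":40,"yaw":0},{"dx":0,"dy":0,"dz":56,"yaw":0},{"dx":0,"dy":0,"dz":60,"yaw":0},{"dx":0,"dy":0,"dz":60,"yaw":0}]'; python3 to.py 484.8 290.8 4 207.1
```

```text
time_s: 3.93
position: [0.4875, 0.289, 0.0132]
orientation: [-0.232, 0.973, 0.0, 0.0]
contact_force: [0.0, -0.1, 0.9]
grip_width: 0.0931
dx,dy,dz [1.6 2.9 9.2] yaw -0.3
```

```bash
python3 -m jog '[{"dx":1.5,"dy":2.5,"dz":6,"yaw":0},{"dx":1.5,"dy":2.5,"dz":9,"yaw":0},{"dx":1.5,"dy":2.5,"dz":9,"yaw":0}]'; python3 -m jog '[{"dx":0,"dy":0,"dz":0,"yaw":0},{"dx":0,"dy":0,"dz":0,"yaw":0},{"dx":0,"dy":0,"dz":0,"yaw":0},{"dx":0,"dy":0,"dz":0,"yaw":0},{"dx":0,"dy":0,"dz":0,"yaw":0}]' -1;  python3 to.py 484.8 290.8 4 207.1
```

```text
time_s: 4.18
position: [0.4849, 0.2903, 0.0033]
orientation: [-0.232, 0.973, 0.0, 0.0]
contact_force: [0.4, -0.2, -0.9]
grip_width: 0.093
time_s: 4.6
position: [0.4849, 0.2901, 0.0029]
orientation: [-0.232, 0.973, 0.0, 0.0]
contact_force: [-0.0, -0.3, -1.7]
grip_width: 0.0643
dx,dy,dz [-0.3  0.7 -1.1] yaw -0.3
```

```bash
python3 -m jog '[{"dx":0,"dy":0,"dz":-1,"yaw":0},{"dx":0,"dy":0,"dz":-1,"yaw":0},{"dx":0,"dy":0,"dz":-1,"yaw":0},{"dx":0,"dy":0,"dz":-1,"yaw":0}]' -1
python3 -m jog '[{"dx":0,"dy":0,"dz":-1,"yaw":0},{"dx":0,"dy":0,"dz":-20,"yaw":0},{"dx":0,"dy":0,"dz":-60,"yaw":0},{"dx":0,"dy":0,"dz":-100,"yaw":0},{"dx":0,"dy":0,"dz":-140,"yaw":0}]' -1;  python3 look.py w5; python3 to.py 580.2 35.6 150 158.6
```

```text
time_s: 4.93
position: [0.4848, 0.2901, 0.0038]
orientation: [-0.232, 0.973, -0.0, 0.0]
contact_force: [0.6, -0.2, -0.4]
grip_width: 0.0379
time_s: 5.35
position: [0.4844, 0.2898, 0.1454]
orientation: [-0.232, 0.973, -0.0, -0.0]
contact_force: [0.4, 0.3, 0.5]
grip_width: 0.0046
dx,dy,dz [  31.8 -270.2    4.1] yaw 48.2
```

View pics/w5.png

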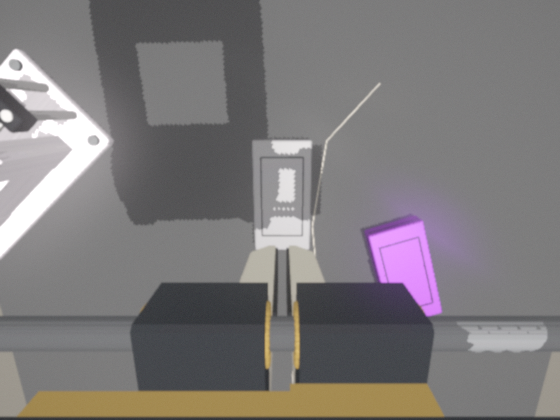

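The grasp missed: the fingers shut to 4.6 mm and the cassette is still at (283,193). I'll re-measure to find out why.

Run:
```python
from h import *
im=cv2.imread('pics/w5.png')
cv2.imwrite('pics/w5c.png',cv2.resize(im[120:270,230:340],None,fx=5,fy=4,interpolation=cv2.INTER_CUBIC))
for n in('scene','side'):
    im=cams.read_camera(n)[:,:,::-1]; cv2.imwrite(f'pics/{n}1.png',im)
a=cv2.imread('pics/scene1.png')[110:270,290:450]; b=cv2.imread('pics/side1.png')[90:250,150:310]
cv2.imwrite('pics/cmp1.png',cv2.resize(np.hstack([a,b]),None,fx=2.5,fy=2.5,interpolation=2))
```

```text
(no output)
```

View pics/w5c.png

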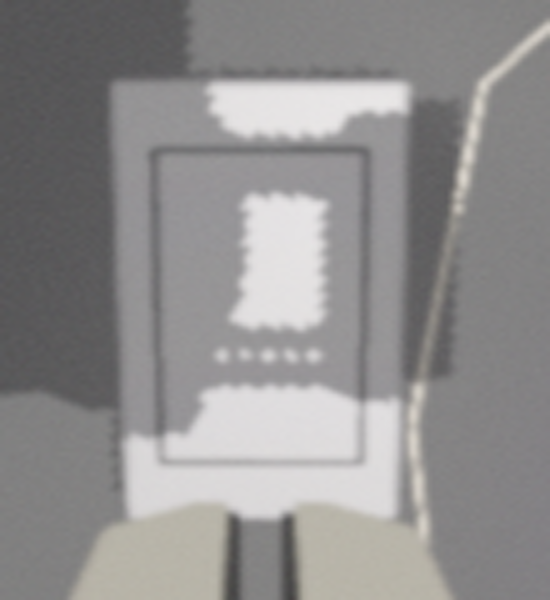

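View pics/cmp1.png

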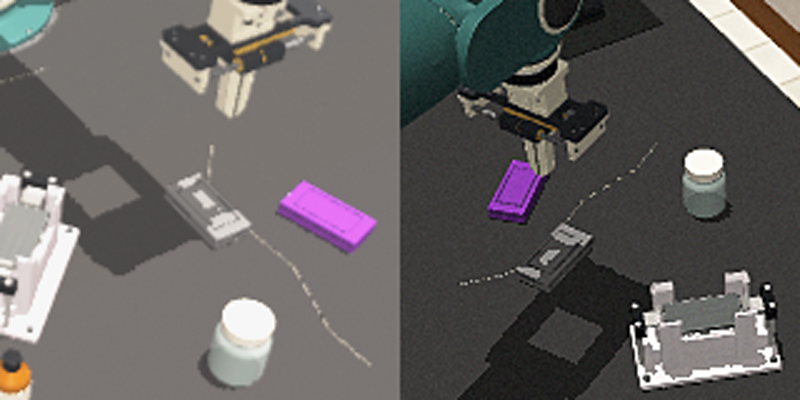

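Run:
```python
from quad import *
uv=np.array([[110,80],[411,80],[400,517],[128,517]])/[5,4]+[230,120]
quad('w5',uv,.02); quad('w5',uv,.0)
print(telemetry.get_state()['time_s'],telemetry.get_state()['grip_width'])
```

```text
sides [np.float64(55.6), np.float64(108.8), np.float64(55.2), np.float64(108.8)] centre [484.3 290.6  20. ] axis 27.2 | move dx,dy [2.3 0.6] yaw -0.4 tcp z 0.1473
sides [np.float64(59.2), np.float64(115.8), np.float64(58.7), np.float64(115.8)] centre [488.8 292.9   0. ] axis 27.2 | move dx,dy [-2.6  0.7] yaw -0.4 tcp z 0.1473
5.5 0.0004885669312156432
```

Run:
```python
from quad import *
st=telemetry.get_state(); p=st['position']
for n,(x0,y0) in(('scene',(290,110)),('side',(150,90))):
    u=proj(cams.camera_model(n),np.array([p,p+[0,0,.0188],p*[1,1,0],p*[1,1,0]+[0,0,.02]]))
    print(n,u.round(1).tolist())
    im=cv2.imread(f'pics/{n}1.png'); c=u[0].astype(int)
    x,y=c-[40,60]; im=cv2.resize(im[y:y+120,x:x+80],None,fx=5,fy=5,interpolation=2)
    for q in u[:2]: cv2.circle(im,tuple(((q-[x,y])*5).astype(int)),4,(0,0,255),1)
    cv2.imwrite(f'pics/t_{n}.png',im)
a=cv2.imread('pics/t_scene.png');b=cv2.imread('pics/t_side.png');cv2.imwrite('pics/t.png',np.hstack([a,b])[:600])
```

```text
scene [[379.1, 161.0], [380.1, 156.2], [371.4, 195.4], [372.4, 191.0]]
side [[206.5, 164.2], [205.9, 160.1], [211.0, 194.6], [210.5, 190.7]]
```

View pics/t.png

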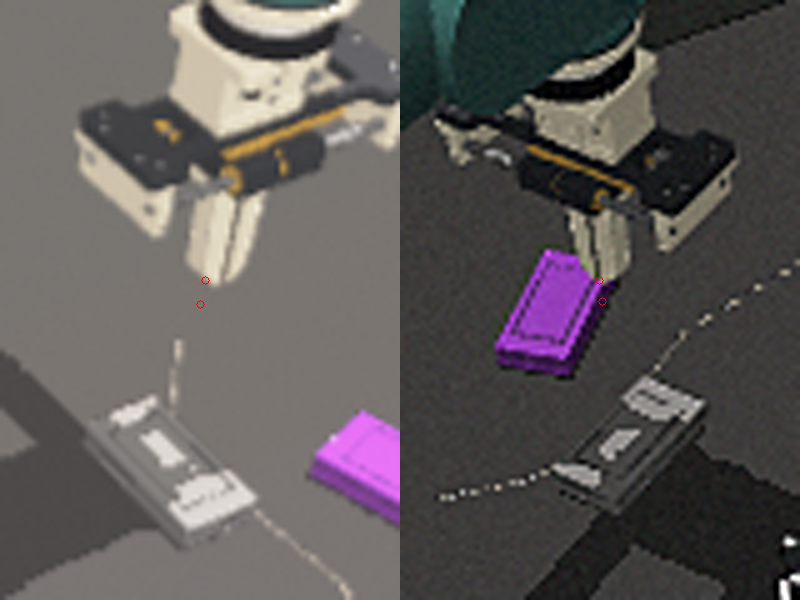

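The TCP, projected into the scene and side views, lies about 19 mm below the visible fingertips. The wrist view gives a tip depth of ~181 mm against 203 mm, which agrees. So the real tips are ~20 mm higher than the reported TCP, and the fingers closed above the cassette. I'll descend again to a reported z of about −12 mm, in small steps watching the force.

```bash
python3 -m jog '[{"dx":0,"dy":0,"dz":0,"yaw":0},{"dx":0,"dy":0,"dz":0,"yaw":0},{"dx":0,"dy":0,"dz":0,"yaw":0},{"dx":0,"dy":0,"dz":0,"yaw":0},{"dx":0,"dy":0,"dz":0,"yaw":0}]' 1
python3 -m jog '[{"dx":0,"dy":0,"dz":0,"yaw":0},{"dx":0,"dy":0,"dz":0,"yaw":0},{"dx":0,"dy":0,"dz":0,"yaw":0},{"dx":0,"dy":0,"dz":0,"yaw":0},{"dx":0,"dy":0,"dz":0,"yaw":0}]' 1
python3 to.py 484.5 290.7 4 207.1
```

```text
time_s: 5.92
position: [0.4846, 0.2899, 0.1429]
orientation: [-0.232, 0.973, -0.0, -0.001]
contact_force: [0.1, 0.0, 0.9]
grip_width: 0.0295
time_s: 6.33
position: [0.4848, 0.2901, 0.1438]
orientation: [-0.232, 0.973, 0.0, 0.0]
contact_force: [0.6, -0.0, 0.1]
grip_width: 0.0628
dx,dy,dz [  0.    0.7 139.8] yaw -0.3
```

```bash
python3 -m jog '[{"dx":0,"dy":0.5,"dz":0,"yaw":-0.3},{"dx":0,"dy":0.5,"dz":10,"yaw":-0.3},{"dx":0,"dy":0.5,"dz":30,"yaw":-0.3},{"dx":0,"dy":0.5,"dz":55,"yaw":-0.3},{"dx":0,"dy":0.5,"dz":80,"yaw":-0.3}]' 1
python3 -m jog '[{"dx":0,"dy":0,"dz":20,"yaw":0},{"dx":0,"dy":0,"dz":40,"yaw":0},{"dx":0,"dy":0,"dz":55,"yaw":0},{"dx":0,"dy":0,"dz":60,"yaw":0},{"dx":0,"dy":0,"dz":60,"yaw":0}]' 1
python3 -m jog '[{"dx":0,"dy":0,"dz":3,"yaw":0},{"dx":0,"dy":0,"dz":6,"yaw":0},{"dx":0,"dy":0,"dz":9,"yaw":0},{"dx":0,"dy":0,"dz":10,"yaw":0},{"dx":0,"dy":0,"dz":10,"yaw":0}]' 1
```

```text
time_s: 6.75
position: [0.4845, 0.2905, 0.0624]
orientation: [-0.234, 0.972, 0.0, 0.0]
contact_force: [1.2, -0.7, -0.9]
grip_width: 0.0916
time_s: 7.17
position: [0.4837, 0.2901, 0.002]
orientation: [-0.234, 0.972, -0.0, -0.001]
contact_force: [1.0, -0.2, -0.4]
grip_width: 0.0931
time_s: 7.58
position: [0.4846, 0.2905, -0.0062]
orientation: [-0.234, 0.972, 0.0, 0.0]
contact_force: [0.1, 0.6, 0.4]
grip_width: 0.093
```

```bash
python3 -m jog '[{"dx":0,"dy":0,"dz":3,"yaw":0},{"dx":0,"dy":0,"dz":6,"yaw":0},{"dx":0,"dy":0,"dz":6,"yaw":0}]' 1
python3 -m jog '[{"dx":0,"dy":0,"dz":0,"yaw":0},{"dx":0,"dy":0,"dz":0,"yaw":0},{"dx":0,"dy":0,"dz":0,"yaw":0},{"dx":0,"dy":0,"dz":0,"yaw":0},{"dx":0,"dy":0,"dz":0,"yaw":0}]' -1
python3 -m jog '[{"dx":0,"dy":0,"dz":0,"yaw":0},{"dx":0,"dy":0,"dz":0,"yaw":0},{"dx":0,"dy":0,"dz":0,"yaw":0},{"dx":0,"dy":0,"dz":0,"yaw":0}]' -1
```

```text
time_s: 7.83
position: [0.4843, 0.2904, -0.0129]
orientation: [-0.234, 0.972, -0.0, -0.0]
contact_force: [0.5, -0.2, -1.1]
grip_width: 0.0927
time_s: 8.25
position: [0.4846, 0.2905, -0.0121]
orientation: [-0.234, 0.972, 0.0, 0.0]
contact_force: [-0.2, 0.5, 0.3]
grip_width: 0.0641
time_s: 8.58
position: [0.4846, 0.2905, -0.0122]
orientation: [-0.234, 0.972, -0.0, 0.0]
contact_force: [-0.4, 0.3, 0.6]
grip_width: 0.0556
```

The grip holds at 55.6 mm. With the TCP reading −12, the held cassette's underside is at TCP z + 12 mm. I'll lift and carry it.

```bash
python3 -m jog '[{"dx":0,"dy":0,"dz":-10,"yaw":0},{"dx":0,"dy":0,"dz":-35,"yaw":0},{"dx":0,"dy":0,"dz":-75,"yaw":0},{"dx":0,"dy":0,"dz":-115,"yaw":0},{"dx":0,"dy":0,"dz":-150,"yaw":0}]' -1
python3 -m jog '[{"dx":2,"dy":-30,"dz":0,"yaw":6},{"dx":5,"dy":-65,"dz":0,"yaw":13},{"dx":7,"dy":-100,"dz":0,"yaw":20},{"dx":10,"dy":-135,"dz":0,"yaw":27},{"dx":13,"dy":-170,"dz":0,"yaw":34}]' -1
python3 to.py 580.2 35.6 138 158.6
```

```text
time_s: 9.0
position: [0.4844, 0.2904, 0.141]
orientation: [-0.234, 0.972, 0.0, 0.001]
contact_force: [1.3, 0.4, -0.8]
grip_width: 0.0555
time_s: 9.42
position: [0.5507, 0.1317, 0.1386]
orientation: [0.063, 0.998, 0.0, 0.0]
contact_force: [0.5, -0.0, -0.7]
grip_width: 0.0553
dx,dy,dz [-41.4 -91.6   0.6] yaw 14.2
```

```bash
python3 -m jog '[{"dx":-15,"dy":-33,"dz":0,"yaw":5},{"dx":-30,"dy":-66,"dz":0,"yaw":10},{"dx":-41,"dy":-91,"dz":0,"yaw":14.2},{"dx":-41,"dy":-91.5,"dz":0,"yaw":14.2},{"dx":-41,"dy":-91.5,"dz":0,"yaw":14.2}]' -1
python3 -m jog '[{"dx":0,"dy":0,"dz":0,"yaw":0},{"dx":0,"dy":0,"dz":0,"yaw":0}]' -1
python3 to.py 580.2 35.6 100 158.6; python3 look.py w6
```

```text
time_s: 9.83
position: [0.5802, 0.0362, 0.1382]
orientation: [0.184, 0.983, 0.0, -0.0]
contact_force: [0.2, 0.1, -0.9]
grip_width: 0.0558
time_s: 10.0
position: [0.5799, 0.0384, 0.138]
orientation: [0.182, 0.983, 0.0, 0.0]
contact_force: [-0.4, -0.5, -0.7]
grip_width: 0.056
dx,dy,dz [-1.3 -2.5 38. ] yaw 0.4
```

View pics/w6.png

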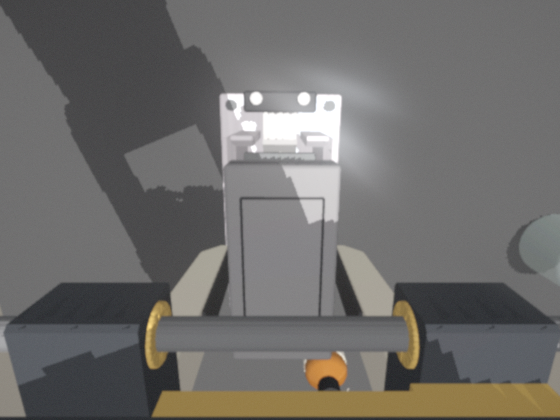

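The cassette is held square over the well (top edge from (228,162) to (338,161)). A small correction, then check.

```bash
python3 -m jog '[{"dx":-0.5,"dy":-1,"dz":0,"yaw":0.2},{"dx":-0.5,"dy":-1,"dz":0,"yaw":0.2},{"dx":-0.5,"dy":-1,"dz":0,"yaw":0.2}]' -1
python3 to.py 580.2 35.6 100 158.6; python3 look.py w7
python3 - <<'E'
from h import *
im=cv2.imread('pics/w7.png')
cv2.imwrite('pics/w7c.png',cv2.resize(im[80:180,205:355],None,fx=5,fy=5,interpolation=2))
E
```

```text
time_s: 10.3
position: [0.5801, 0.0368, 0.1378]
orientation: [0.184, 0.983, 0.0, 0.0]
contact_force: [0.4, 0.2, -0.5]
grip_width: 0.0556
dx,dy,dz [-0.5 -1.1 37.8] yaw 0.1
```

View pics/w7c.png

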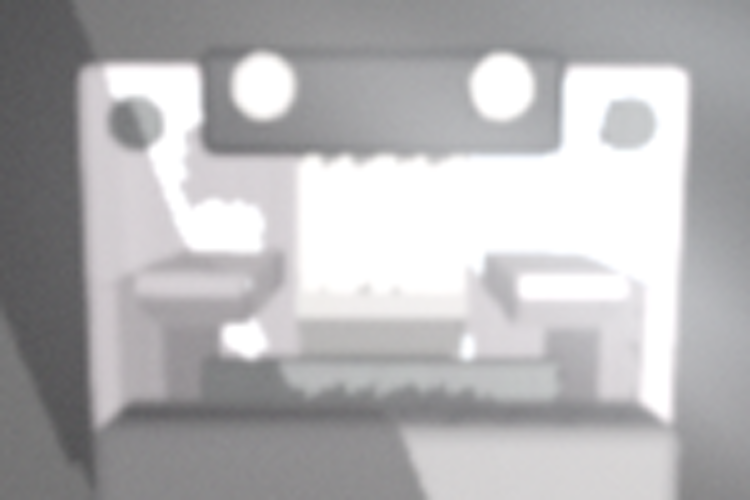

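Run:
```python
from quad import *
d=dict(np.load('pics/w7.npz')); R=Rn.from_quat(d['q']).as_matrix()
f=lambda pts,z:((cast(d,np.array(pts)/5+[205,80],z)*1000-d['pos']*1000)@R).round(1).tolist()
print('cass top edge',f([[97,430],[678,430]],.170)); print('cass lower edge',f([[120,405],[655,405]],.150))
print('screws',f([[263,87],[500,87]],.09)); print('lips',f([[118,285],[643,285]],.104)); print('base',f([[80,65],[690,65]],.01))
print('flare end',f([[150,300],[620,300]],.096))
```

```text
cass top edge [[53.9, -27.7, -32.2], [53.9, 26.9, -32.2]]
cass lower edge [[53.5, -28.6, -12.2], [53.5, 27.8, -12.2]]
screws [[87.8, -17.0, 47.8], [87.8, 14.8, 47.8]]
lips [[62.7, -35.5, 33.8], [62.7, 33.0, 33.8]]
base [[94.8, -55.3, 127.8], [94.9, 54.1, 127.8]]
flare end [[60.1, -32.5, 41.8], [60.2, 31.2, 41.8]]
```

```bash
python3 -m jog '[{"dx":0.6,"dy":-0.7,"dz":10,"yaw":0},{"dx":0.6,"dy":-0.7,"dz":25,"yaw":0},{"dx":0.6,"dy":-0.7,"dz":38,"yaw":0},{"dx":0.6,"dy":-0.7,"dz":42,"yaw":0},{"dx":0.6,"dy":-0.7,"dz":42,"yaw":0}]' -1
python3 -m jog '[{"dx":0,"dy":0,"dz":3,"yaw":0},{"dx":0,"dy":0,"dz":6,"yaw":0},{"dx":0,"dy":0,"dz":8,"yaw":0},{"dx":0,"dy":0,"dz":8,"yaw":0}]' -1
python3 to.py 580.2 35.6 70 158.6
```

```text
time_s: 10.77
position: [0.5786, 0.0359, 0.0939]
orientation: [0.185, 0.983, -0.0, -0.001]
contact_force: [0.5, -0.3, -0.8]
grip_width: 0.0552
time_s: 11.1
position: [0.5794, 0.0359, 0.0876]
orientation: [0.185, 0.983, 0.0, 0.0]
contact_force: [-0.0, 0.6, -1.5]
grip_width: 0.0556
dx,dy,dz [-0.8 -0.  17.6] yaw 0.1
```

Underside is at ~100 mm, between the lips, with no force. I'll continue in small steps.

```bash
python3 -m jog '[{"dx":0,"dy":0,"dz":2,"yaw":0},{"dx":0,"dy":0,"dz":4,"yaw":0},{"dx":0,"dy":0,"dz":6,"yaw":0},{"dx":0,"dy":0,"dz":6,"yaw":0}]' -1
python3 -m jog '[{"dx":0,"dy":0,"dz":2,"yaw":0},{"dx":0,"dy":0,"dz":4,"yaw":0},{"dx":0,"dy":0,"dz":4,"yaw":0}]' -1
```

```text
time_s: 11.43
position: [0.5792, 0.0359, 0.0813]
orientation: [0.185, 0.983, -0.0, -0.0]
contact_force: [-0.3, 0.5, -1.1]
grip_width: 0.0555
time_s: 11.68
position: [0.5793, 0.0359, 0.0773]
orientation: [0.185, 0.983, -0.0, -0.0]
contact_force: [0.1, -0.4, -1.1]
grip_width: 0.0554
```

```bash
python3 -m jog '[{"dx":0,"dy":0,"dz":1.5,"yaw":0},{"dx":0,"dy":0,"dz":3,"yaw":0},{"dx":0,"dy":0,"dz":3,"yaw":0}]' -1
python3 -m jog '[{"dx":0,"dy":0,"dz":1.5,"yaw":0},{"dx":0,"dy":0,"dz":3,"yaw":0},{"dx":0,"dy":0,"dz":3,"yaw":0}]' -1
```

```text
time_s: 11.93
position: [0.5793, 0.0359, 0.0744]
orientation: [0.185, 0.983, -0.0, -0.0]
contact_force: [-0.2, 0.1, -0.7]
grip_width: 0.0558
time_s: 12.18
position: [0.5794, 0.0359, 0.0716]
orientation: [0.185, 0.983, 0.0, 0.0]
contact_force: [0.1, -0.3, -0.2]
grip_width: 0.0552
```

```bash
python3 -m jog '[{"dx":0,"dy":0,"dz":1.5,"yaw":0},{"dx":0,"dy":0,"dz":3,"yaw":0},{"dx":0,"dy":0,"dz":3,"yaw":0}]' -1
python3 -m jog '[{"dx":0,"dy":0,"dz":1,"yaw":0},{"dx":0,"dy":0,"dz":2,"yaw":0},{"dx":0,"dy":0,"dz":2,"yaw":0}]' -1
```

```text
time_s: 12.43
position: [0.5794, 0.036, 0.0686]
orientation: [0.185, 0.983, 0.0, 0.0]
contact_force: [0.5, 0.4, 1.2]
grip_width: 0.0558
time_s: 12.68
position: [0.5794, 0.0359, 0.0667]
orientation: [0.185, 0.983, -0.0, 0.0]
contact_force: [-0.4, -0.0, 2.1]
grip_width: 0.0558
```

Contact at TCP 68.5 (underside about 81 mm). Opening and lifting.

```bash
python3 -m jog '[{"dx":0,"dy":0,"dz":0,"yaw":0},{"dx":0,"dy":0,"dz":0,"yaw":0},{"dx":0,"dy":0,"dz":0,"yaw":0},{"dx":0,"dy":0,"dz":0,"yaw":0}]' 0.6
python3 -m jog '[{"dx":0,"dy":0,"dz":-5,"yaw":0},{"dx":0,"dy":0,"dz":-20,"yaw":0},{"dx":0,"dy":0,"dz":-50,"yaw":0},{"dx":0,"dy":0,"dz":-80,"yaw":0},{"dx":0,"dy":0,"dz":-80,"yaw":0}]' 0.6
python3 look.py w8
```

```text
time_s: 13.02
position: [0.5793, 0.0359, 0.0666]
orientation: [0.185, 0.983, -0.0, -0.0]
contact_force: [0.1, 0.2, 0.6]
grip_width: 0.0737
time_s: 13.43
position: [0.5814, 0.036, 0.1534]
orientation: [0.185, 0.983, 0.001, 0.004]
contact_force: [0.7, -0.1, 1.0]
grip_width: 0.0743
```

View pics/w8.png

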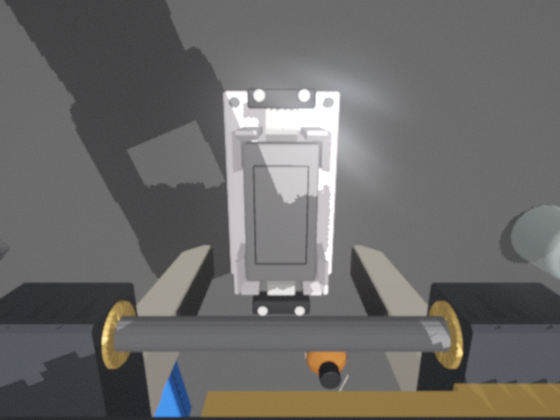

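The cassette rests level in the well (rows 142–280, cols 244–320). I'll shut the fingers and press.

```bash
python3 -m jog '[{"dx":0,"dy":0,"dz":0,"yaw":0},{"dx":0,"dy":0,"dz":0,"yaw":0},{"dx":0,"dy":0,"dz":0,"yaw":0},{"dx":0,"dy":0,"dz":0,"yaw":0},{"dx":0,"dy":0,"dz":0,"yaw":0}]' -1
python3 -m jog '[{"dx":0,"dy":0,"dz":5,"yaw":0},{"dx":0,"dy":0,"dz":15,"yaw":0},{"dx":0,"dy":0,"dz":25,"yaw":0},{"dx":0,"dy":0,"dz":35,"yaw":0},{"dx":0,"dy":0,"dz":45,"yaw":0}]' -1
python3 -m jog '[{"dx":0,"dy":0,"dz":3,"yaw":0},{"dx":0,"dy":0,"dz":6,"yaw":0},{"dx":0,"dy":0,"dz":6,"yaw":0},{"dx":0,"dy":0,"dz":6,"yaw":0}]' -1
```

```text
time_s: 13.9
position: [0.5792, 0.0359, 0.146]
orientation: [0.185, 0.983, -0.0, -0.001]
contact_force: [-0.3, -0.7, -1.0]
grip_width: 0.0454
time_s: 14.32
position: [0.5791, 0.0359, 0.1001]
orientation: [0.185, 0.983, -0.0, -0.0]
contact_force: [0.2, -0.1, 0.3]
grip_width: 0.0121
time_s: 14.65
position: [0.5796, 0.0359, 0.096]
orientation: [0.185, 0.983, 0.0, 0.0]
contact_force: [0.1, -0.7, 0.1]
grip_width: 0.0
```

```bash
python3 -m jog '[{"dx":0.5,"dy":0,"dz":4,"yaw":0},{"dx":0.5,"dy":0,"dz":8,"yaw":0},{"dx":0.5,"dy":0,"dz":11,"yaw":0},{"dx":0.5,"dy":0,"dz":11,"yaw":0}]' -1
python3 -m jog '[{"dx":0,"dy":0,"dz":1.5,"yaw":0},{"dx":0,"dy":0,"dz":3,"yaw":0},{"dx":0,"dy":0,"dz":4,"yaw":0},{"dx":0,"dy":0,"dz":4,"yaw":0}]' -1
python3 -m jog '[{"dx":0,"dy":0,"dz":1.5,"yaw":0},{"dx":0,"dy":0,"dz":3,"yaw":0},{"dx":0,"dy":0,"dz":4,"yaw":0},{"dx":0,"dy":0,"dz":4,"yaw":0}]' -1
```

```text
time_s: 14.98
position: [0.5786, 0.0361, 0.0839]
orientation: [0.185, 0.983, -0.0, -0.0]
contact_force: [0.1, 0.5, -0.2]
grip_width: 0.0005
time_s: 15.32
position: [0.5789, 0.0361, 0.0806]
orientation: [0.185, 0.983, -0.0, -0.0]
contact_force: [-0.4, -0.5, 0.8]
grip_width: 0.0002
time_s: 15.65
position: [0.5789, 0.0361, 0.0766]
orientation: [0.185, 0.983, -0.0, -0.0]
contact_force: [0.7, -0.0, -0.0]
grip_width: 0.0008
```

```bash
python3 -m jog '[{"dx":-1,"dy":0,"dz":1.5,"yaw":0},{"dx":-1,"dy":0,"dz":3,"yaw":0},{"dx":-1,"dy":0,"dz":3,"yaw":0}]' -1
python3 -m jog '[{"dx":0,"dy":0,"dz":1.5,"yaw":0},{"dx":0,"dy":0,"dz":3,"yaw":0},{"dx":0,"dy":0,"dz":3,"yaw":0}]' -1
python3 -m jog '[{"dx":0,"dy":0,"dz":1.5,"yaw":0},{"dx":0,"dy":0,"dz":3,"yaw":0},{"dx":0,"dy":0,"dz":3,"yaw":0}]' -1
```

```text
time_s: 15.9
position: [0.5798, 0.0357, 0.0733]
orientation: [0.185, 0.983, -0.0, -0.0]
contact_force: [-0.3, -0.7, 0.4]
grip_width: 0.0003
time_s: 16.15
position: [0.5799, 0.0357, 0.0705]
orientation: [0.185, 0.983, -0.0, 0.0]
contact_force: [0.5, -0.2, 0.6]
grip_width: 0.0006
time_s: 16.4
position: [0.5799, 0.0357, 0.0675]
orientation: [0.185, 0.983, -0.0, 0.0]
contact_force: [0.3, 0.2, 0.1]
grip_width: 0.0005
```

```bash
python3 look.py w9
python3 - <<'E'
from h import *
p=telemetry.get_state()['position'];o=[]
for n,(x,y,w,h) in(('scene',(262,160,75,80)),('side',(235,170,75,80))):
    im=cams.read_camera(n)[:,:,::-1]; cv2.imwrite(f'pics/{n}2.png',im)
    c=cv2.resize(im[y:y+h,x:x+w],None,fx=5.3,fy=5.3,interpolation=cv2.INTER_CUBIC)
    u=proj(cams.camera_model(n),p); print(u)
    cv2.circle(c,tuple(((u[0]-[x,y])*5.3).astype(int)),4,(0,0,255),1); o.append(c)
cv2.imwrite('pics/p2.png',np.hstack(o))
E
```

```text
[[295.98083567 204.07176061]]
[[270.06872303 216.56349088]]
```

View pics/p2.png

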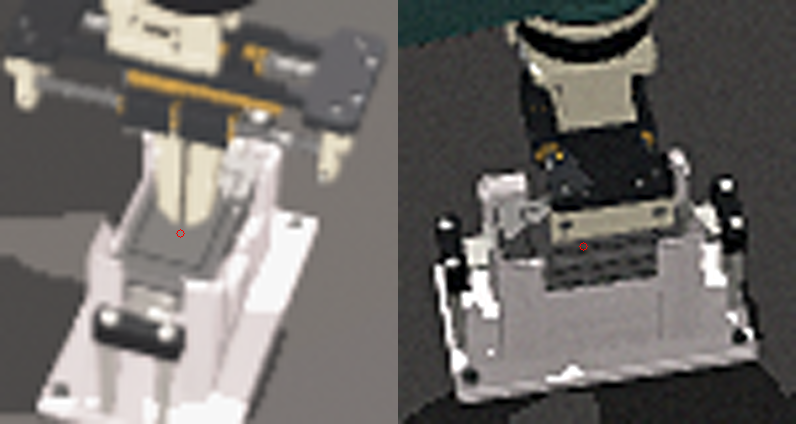

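View pics/w9.png

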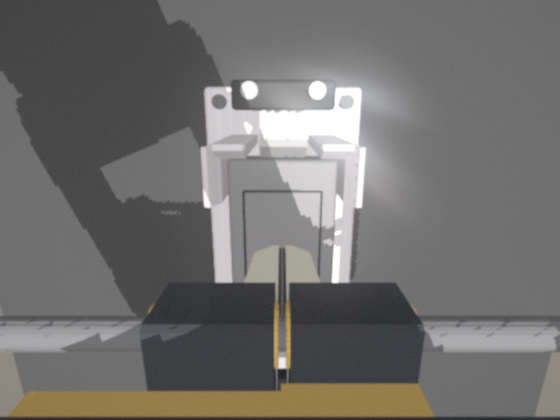

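Run:
```python
from quad import *
im=cv2.imread('pics/w9.png'); cv2.imwrite('pics/w9c.png',cv2.resize(im[130:290,205:365],None,fx=5,fy=3.7,interpolation=2))
d=dict(np.load('pics/w9.npz')); R=Rn.from_quat(d['q']).as_matrix(); print(d['pos'])
for z in(.085,.09,.095,.1,.105):
    print(z,((cast(d,[[228,159],[337,159],[248,90],[318,90]],z)-d['pos'])*1000@R).round(1).tolist())
```

```text
[0.57989845 0.03572383 0.0675874 ]
0.085 [[55.1, -28.3, -17.4], [55.1, 27.4, -17.4], [88.4, -17.2, -17.4], [88.4, 16.7, -17.4]]
0.09 [[55.8, -27.5, -22.4], [55.8, 26.6, -22.4], [88.1, -16.7, -22.4], [88.1, 16.1, -22.4]]
0.095 [[56.5, -26.7, -27.4], [56.5, 25.7, -27.4], [87.8, -16.2, -27.4], [87.8, 15.6, -27.4]]
0.1 [[57.1, -25.9, -32.4], [57.1, 24.9, -32.4], [87.5, -15.8, -32.4], [87.5, 15.1, -32.4]]
0.105 [[57.8, -25.1, -37.4], [57.8, 24.1, -37.4], [87.2, -15.3, -37.4], [87.2, 14.6, -37.4]]
```

View pics/w9c.png

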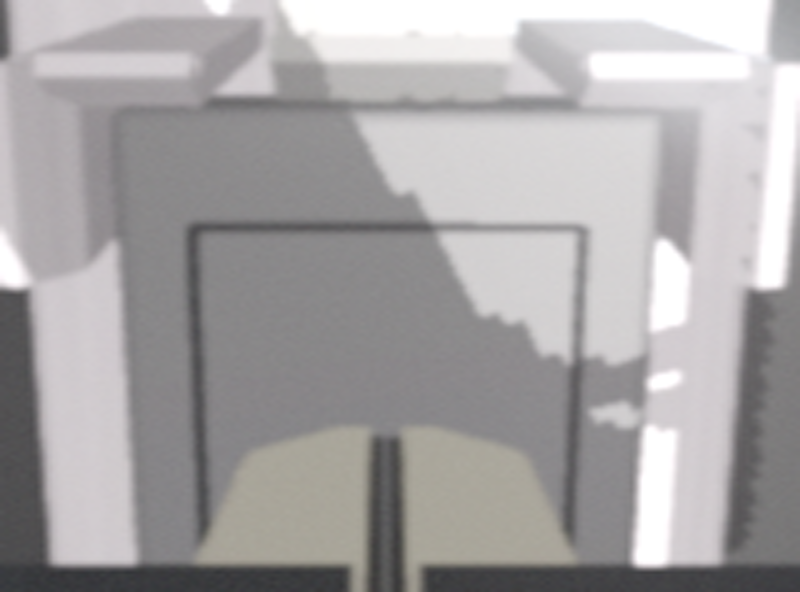

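Run:
```python
from quad import *
im=cv2.imread('pics/w8.png'); cv2.imwrite('pics/w8c.png',cv2.resize(im[120:310,220:345],None,fx=5,fy=3.1,interpolation=2))
```

```text
(no output)
```

View pics/w8c.png

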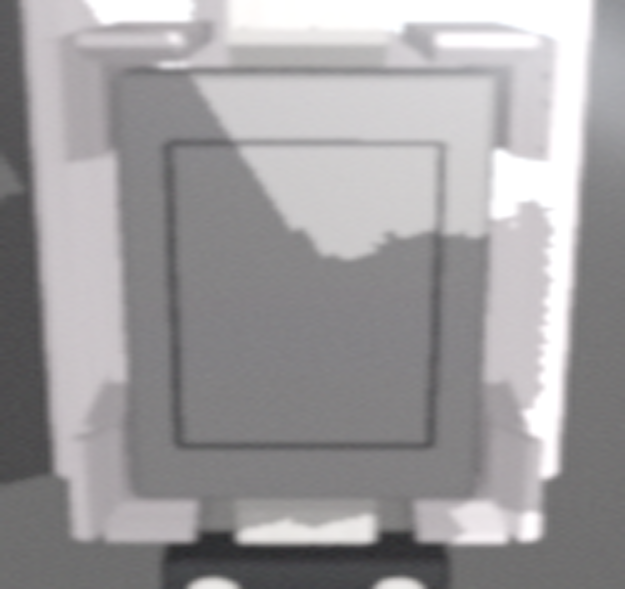

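Run:
```python
from quad import *
d=dict(np.load('pics/w8.npz')); print(d['pos'])
uv=np.array([[115,70],[500,70],[485,495],[135,495]])/[5,3.1]+[220,120]
for z in(.08,.085,.09,.095,.1,.105): print(z,end=' '); quad('w8',uv,z)
```

```text
[0.58078562 0.03597292 0.15054503]
0.08 sides [np.float64(59.4), np.float64(117.7), np.float64(61.0), np.float64(117.6)] centre [584.5  34.1  80. ] axis -21.1 | move dx,dy [-5.   0.1] yaw -0.2 tcp z 0.0676
0.085 sides [np.float64(58.2), np.float64(115.5), np.float64(59.8), np.float64(115.4)] centre [583.   34.6  85. ] axis -21.1 | move dx,dy [-3.4  0.1] yaw -0.2 tcp z 0.0676
0.09 sides [np.float64(57.1), np.float64(113.2), np.float64(58.7), np.float64(113.1)] centre [581.6  35.2  90. ] axis -21.1 | move dx,dy [-1.8  0.1] yaw -0.2 tcp z 0.0676
0.095 sides [np.float64(56.0), np.float64(111.0), np.float64(57.5), np.float64(110.9)] centre [580.1  35.7  95. ] axis -21.1 | move dx,dy [-0.2  0.1] yaw -0.2 tcp z 0.0676
0.1 sides [np.float64(54.8), np.float64(108.7), np.float64(56.3), np.float64(108.6)] centre [578.6  36.3 100. ] axis -21.1 | move dx,dy [1.4 0. ] yaw -0.2 tcp z 0.0676
0.105 sides [np.float64(53.7), np.float64(106.5), np.float64(55.2), np.float64(106.4)] centre [577.1  36.9 105. ] axis -21.1 | move dx,dy [3. 0.] yaw -0.2 tcp z 0.0676
```

```bash
python3 -m jog '[{"dx":0,"dy":0,"dz":1,"yaw":0},{"dx":0,"dy":0,"dz":2,"yaw":0},{"dx":0,"dy":0,"dz":2,"yaw":0}]' -1
python3 -m jog '[{"dx":0,"dy":0,"dz":1,"yaw":0},{"dx":0,"dy":0,"dz":2,"yaw":0},{"dx":0,"dy":0,"dz":2,"yaw":0}]' -1
python3 -m jog '[{"dx":0,"dy":0,"dz":1,"yaw":0},{"dx":0,"dy":0,"dz":2,"yaw":0},{"dx":0,"dy":0,"dz":2,"yaw":0}]' -1
```

```text
time_s: 16.8
position: [0.5799, 0.0357, 0.0656]
orientation: [0.185, 0.983, -0.0, -0.0]
contact_force: [-0.0, 0.0, 1.5]
grip_width: 0.0002
time_s: 17.05
position: [0.5799, 0.0358, 0.0636]
orientation: [0.185, 0.983, 0.0, 0.0]
contact_force: [-0.5, 0.3, 0.9]
grip_width: 0.0001
time_s: 17.3
position: [0.5799, 0.0358, 0.0616]
orientation: [0.185, 0.983, 0.0, -0.0]
contact_force: [0.6, 0.0, 2.1]
grip_width: 0.0004
```

```bash
python3 -m jog '[{"dx":0,"dy":0,"dz":1,"yaw":0},{"dx":0,"dy":0,"dz":2,"yaw":0},{"dx":0,"dy":0,"dz":3,"yaw":0},{"dx":0,"dy":0,"dz":3,"yaw":0}]' -1
python3 -m jog '[{"dx":0,"dy":0,"dz":1,"yaw":0},{"dx":0,"dy":0,"dz":2,"yaw":0},{"dx":0,"dy":0,"dz":3,"yaw":0},{"dx":0,"dy":0,"dz":3,"yaw":0}]' -1;python3 look.py w10
python3 - <<'E'
from h import *
im=cv2.imread('pics/w10.png'); cv2.imwrite('pics/w10c.png',cv2.resize(im[90:290,205:365],None,fx=5,fy=3,interpolation=2))
E
```

```text
time_s: 17.63
position: [0.5799, 0.0357, 0.0585]
orientation: [0.185, 0.983, 0.0, 0.0]
contact_force: [-0.3, -0.5, 1.2]
grip_width: 0.0005
time_s: 17.97
position: [0.5799, 0.0357, 0.0556]
orientation: [0.185, 0.983, 0.0, 0.0]
contact_force: [0.2, 0.8, 1.9]
grip_width: 0.0008
```

View pics/w10c.png

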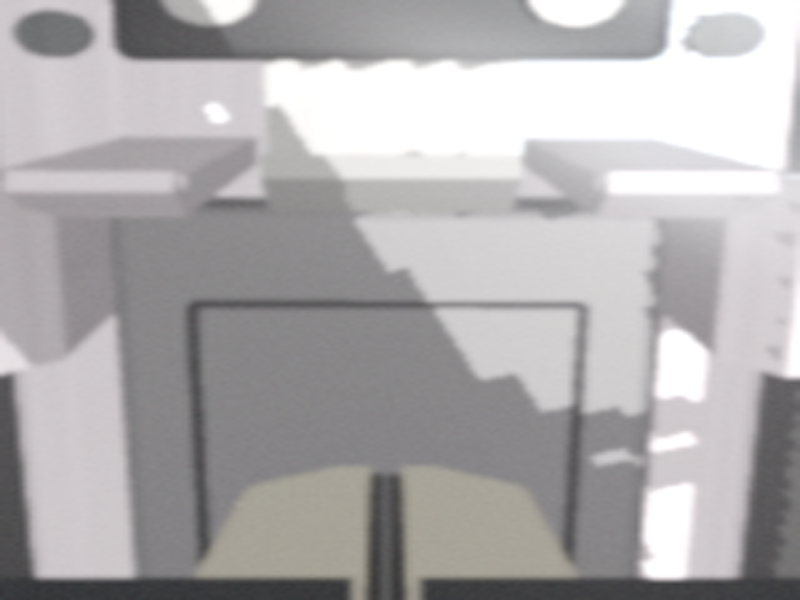

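The cassette is moving with the fingertips, and the far catch now overlaps its edge at about (283,157). I'll continue past the snap.

```bash
python3 -m jog '[{"dx":0,"dy":0,"dz":1,"yaw":0},{"dx":0,"dy":0,"dz":2,"yaw":0},{"dx":0,"dy":0,"dz":3,"yaw":0},{"dx":0,"dy":0,"dz":3,"yaw":0}]' -1
python3 -m jog '[{"dx":0,"dy":0,"dz":1,"yaw":0},{"dx":0,"dy":0,"dz":2,"yaw":0},{"dx":0,"dy":0,"dz":3,"yaw":0},{"dx":0,"dy":0,"dz":3,"yaw":0}]' -1
python3 -m jog '[{"dx":0,"dy":0,"dz":1,"yaw":0},{"dx":0,"dy":0,"dz":2,"yaw":0},{"dx":0,"dy":0,"dz":3,"yaw":0},{"dx":0,"dy":0,"dz":3,"yaw":0}]' -1
```

```text
time_s: 18.35
position: [0.5799, 0.0357, 0.0525]
orientation: [0.185, 0.983, -0.0, -0.0]
contact_force: [-0.1, 0.3, 3.6]
grip_width: 0.0007
time_s: 18.68
position: [0.5799, 0.0357, 0.0496]
orientation: [0.185, 0.983, 0.0, 0.0]
contact_force: [0.6, -0.4, 3.2]
grip_width: 0.0005
time_s: 19.02
position: [0.5799, 0.0357, 0.0466]
orientation: [0.185, 0.983, 0.0, -0.0]
contact_force: [0.1, -0.5, 4.3]
grip_width: 0.0004
```

```bash
python3 -m jog '[{"dx":0,"dy":0,"dz":1,"yaw":0},{"dx":0,"dy":0,"dz":2,"yaw":0},{"dx":0,"dy":0,"dz":3,"yaw":0},{"dx":0,"dy":0,"dz":3,"yaw":0}]' -1
python3 -m jog '[{"dx":0,"dy":0,"dz":1,"yaw":0},{"dx":0,"dy":0,"dz":2,"yaw":0},{"dx":0,"dy":0,"dz":3,"yaw":0},{"dx":0,"dy":0,"dz":3,"yaw":0}]' -1
python3 -m jog '[{"dx":0,"dy":0,"dz":1,"yaw":0},{"dx":0,"dy":0,"dz":2,"yaw":0},{"dx":0,"dy":0,"dz":3,"yaw":0},{"dx":0,"dy":0,"dz":3,"yaw":0}]' -1
```

```text
time_s: 19.35
position: [0.5799, 0.0358, 0.0436]
orientation: [0.185, 0.983, 0.0, 0.0]
contact_force: [0.1, -0.3, 5.8]
grip_width: 0.0004
time_s: 19.68
position: [0.5799, 0.0357, 0.0407]
orientation: [0.185, 0.983, 0.0, 0.0]
contact_force: [0.1, 0.5, 5.7]
grip_width: 0.0004
time_s: 20.02
position: [0.5799, 0.0357, 0.0377]
orientation: [0.185, 0.983, -0.0, 0.0]
contact_force: [-0.3, -0.8, 5.8]
grip_width: 0.0004
```

That is well past the snap. I'll rise and look.

```bash
python3 -m jog '[{"dx":0,"dy":0,"dz":-4,"yaw":0},{"dx":0,"dy":0,"dz":-8,"yaw":0},{"dx":0,"dy":0,"dz":-12,"yaw":0},{"dx":0,"dy":0,"dz":-16,"yaw":0},{"dx":0,"dy":0,"dz":-20,"yaw":0}]' -1
python3 -m jog '[{"dx":0,"dy":0,"dz":-20,"yaw":0},{"dx":0,"dy":0,"dz":-50,"yaw":0},{"dx":0,"dy":0,"dz":-80,"yaw":0},{"dx":0,"dy":0,"dz":-95,"yaw":0},{"dx":0,"dy":0,"dz":-95,"yaw":0}]' 1
python3 look.py w11;  python3 - <<'E'
from h import *
o=[]
for n,(x,y,w,h) in(('scene',(262,160,75,80)),('side',(235,170,75,80))):
    im=cams.read_camera(n)[:,:,::-1]; cv2.imwrite(f'pics/{n}3.png',im)
    o.append(cv2.resize(im[y:y+h,x:x+w],None,fx=5.3,fy=5.3,interpolation=cv2.INTER_CUBIC))
cv2.imwrite('pics/p3.png',np.hstack(o))
im=cv2.imread('pics/w11.png'); cv2.imwrite('pics/w11c.png',cv2.resize(im[80:310,215:350],None,fx=4.5,fy=2.6,interpolation=2))
E
```

```text
time_s: 20.43
position: [0.5797, 0.0358, 0.0579]
orientation: [0.185, 0.983, -0.0, -0.0]
contact_force: [-0.1, 0.1, 0.3]
grip_width: 0.0008
time_s: 20.85
position: [0.5811, 0.0358, 0.1565]
orientation: [0.185, 0.983, 0.0, 0.002]
contact_force: [0.5, -0.4, 0.2]
grip_width: 0.0292
```

View pics/w11c.png

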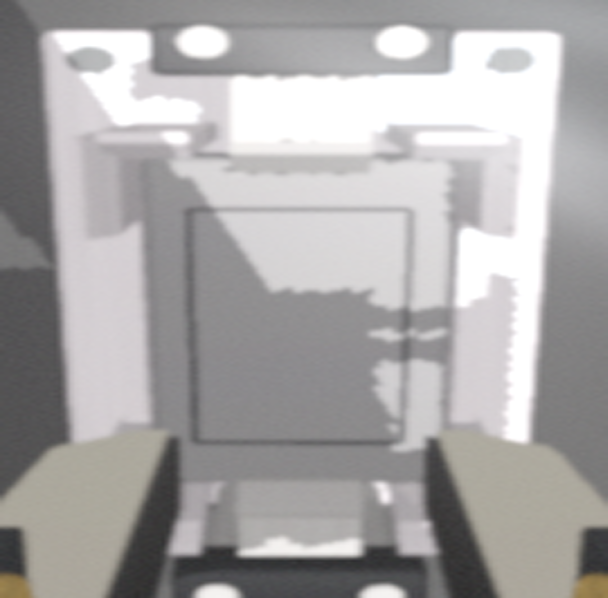

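View pics/p3.png

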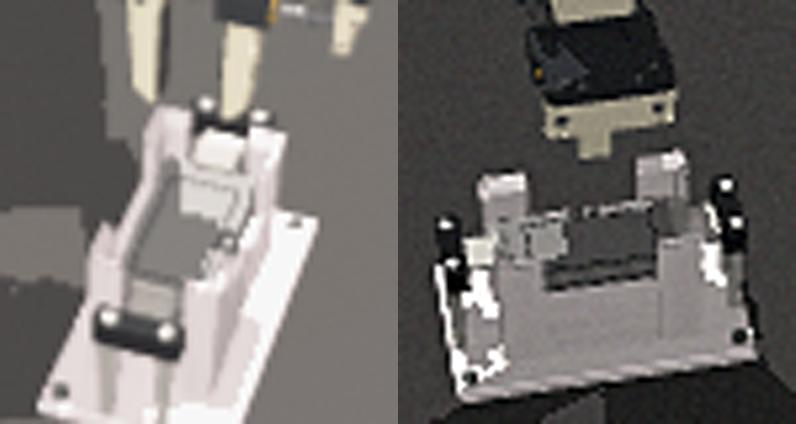

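Run:
```python
from quad import *
d=dict(np.load('pics/w11.npz')); print(d['pos'])
uv=np.array([[145,158],[457,158],[447,480],[158,480]])/[4.5,2.6]+[215,80]
for z in(.065,.07,.075,.08,.085): print(z,end=' '); quad('w11',uv,z)
```

```text
[0.58039821 0.03575701 0.15389934]
0.065 sides [np.float64(57.1), np.float64(111.8), np.float64(59.0), np.float64(111.8)] centre [581.6  35.1  65. ] axis -21.1 | move dx,dy [-2.4  0.3] yaw -0.2 tcp z 0.1512
0.07 sides [np.float64(56.1), np.float64(109.8), np.float64(57.9), np.float64(109.8)] centre [580.3  35.6  70. ] axis -21.1 | move dx,dy [-1.   0.3] yaw -0.2 tcp z 0.1512
0.075 sides [np.float64(55.1), np.float64(107.8), np.float64(56.9), np.float64(107.8)] centre [578.9  36.1  75. ] axis -21.1 | move dx,dy [0.5 0.2] yaw -0.2 tcp z 0.1512
0.08 sides [np.float64(54.0), np.float64(105.8), np.float64(55.8), np.float64(105.8)] centre [577.6  36.7  80. ] axis -21.1 | move dx,dy [1.9 0.2] yaw -0.2 tcp z 0.1512
0.085 sides [np.float64(53.0), np.float64(103.8), np.float64(54.7), np.float64(103.8)] centre [576.3  37.2  85. ] axis -21.1 | move dx,dy [3.3 0.2] yaw -0.2 tcp z 0.1512
```

First cassette is latched: its top is level at ~71 mm, centred at (580, 35.6), with catches over both ends (crop (300,165) and (300,500)). Now on to cassette A.

```bash
python3 -m jog '[{"dx":-3,"dy":-25,"dz":-20,"yaw":0},{"dx":-8,"dy":-60,"dz":-40,"yaw":-3},{"dx":-13,"dy":-100,"dz":-40,"yaw":-9},{"dx":-18,"dy":-140,"dz":-40,"yaw":-15},{"dx":-24,"dy":-180,"dz":-40,"yaw":-21}]' 1
python3 to.py 495 -312 190 203.5
```

```text
time_s: 21.42
position: [0.5356, -0.142, 0.1911]
orientation: [-0.0, 1.0, 0.0, -0.001]
contact_force: [0.8, -0.7, -0.2]
grip_width: 0.0743
dx,dy,dz [  40.7 -170.     1.1] yaw -23.5
```

```bash
python3 -m jog '[{"dx":9,"dy":-38,"dz":0,"yaw":-6},{"dx":18,"dy":-76,"dz":0,"yaw":-12},{"dx":27,"dy":-114,"dz":0,"yaw":-18},{"dx":36,"dy":-150,"dz":0,"yaw":-23.5},{"dx":41,"dy":-170,"dz":0,"yaw":-23.5}]' 1
python3 -m jog '[{"dx":0,"dy":0,"dz":0,"yaw":0},{"dx":0,"dy":0,"dz":0,"yaw":0}]' 1
python3 look.py w12;python3 - <<'E'
from h import *
im=cv2.imread('pics/w12.png'); cv2.imwrite('pics/w12c.png',cv2.resize(im[110:250,220:340],None,fx=5,fy=4,interpolation=2))
E
```

```text
time_s: 21.83
position: [0.4931, -0.3133, 0.1905]
orientation: [-0.204, 0.979, 0.001, -0.001]
contact_force: [1.1, 1.0, 0.5]
grip_width: 0.0927
time_s: 22.0
position: [0.4941, -0.311, 0.1907]
orientation: [-0.2, 0.98, 0.001, -0.001]
contact_force: [-0.6, -0.4, 0.2]
grip_width: 0.0932
```

View pics/w12.png

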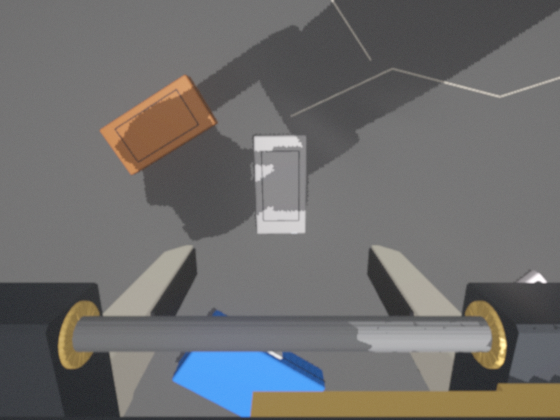

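View pics/w12c.png

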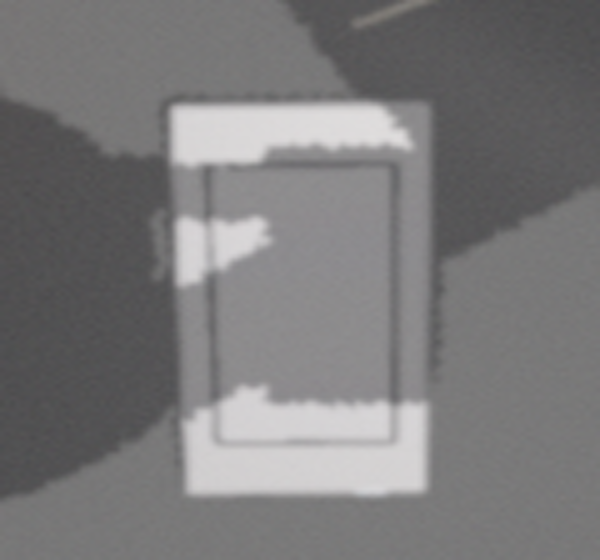

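Grey cassette A is at (280,184), with the brown decoy well to the left at (158,125). Measuring.

Run:
```python
from quad import *
uv=np.array([[170,102],[434,100],[428,494],[187,496]])/[5,4]+[220,110]
quad('w12',uv,.02)
```

```text
sides [np.float64(55.6), np.float64(110.3), np.float64(55.2), np.float64(110.3)] centre [ 493.9 -311.6   20. ] axis 23.7 | move dx,dy [ 1.  -1.4] yaw -0.5 tcp z 0.1911
```

```bash
python3 -m jog '[{"dx":0.5,"dy":-0.5,"dz":15,"yaw":-0.3},{"dx":0.5,"dy":-0.5,"dz":45,"yaw":-0.3},{"dx":0.5,"dy":-0.5,"dz":80,"yaw":-0.3},{"dx":0.5,"dy":-0.5,"dz":115,"yaw":-0.3},{"dx":0.5,"dy":-0.5,"dz":140,"yaw":-0.3}]' 1
python3 -m jog '[{"dx":0,"dy":0,"dz":12,"yaw":0},{"dx":0,"dy":0,"dz":20,"yaw":0},{"dx":0,"dy":0,"dz":20,"yaw":0},{"dx":0,"dy":0,"dz":20,"yaw":0}]' 1
python3 to.py 493.9 -311.6 -12 203.7
```

```text
time_s: 22.47
position: [0.4937, -0.309, 0.0483]
orientation: [-0.204, 0.979, 0.001, -0.001]
contact_force: [0.1, -0.2, -0.6]
grip_width: 0.0934
time_s: 22.8
position: [0.4952, -0.3111, 0.0337]
orientation: [-0.204, 0.979, -0.0, 0.0]
contact_force: [1.0, -0.0, 0.7]
grip_width: 0.0929
dx,dy,dz [ 1.4  0.1 45.7] yaw -0.2
```

```bash
python3 -m jog '[{"dx":1.2,"dy":0,"dz":12,"yaw":-0.2},{"dx":1.2,"dy":0,"dz":24,"yaw":-0.2},{"dx":1.2,"dy":0,"dz":32,"yaw":-0.2},{"dx":1.2,"dy":0,"dz":32,"yaw":-0.2},{"dx":1.2,"dy":0,"dz":32,"yaw":-0.2}]' 1
python3 to.py 493.9 -311.6 -12 203.7
```

```text
time_s: 23.22
position: [0.4932, -0.3114, 0.0001]
orientation: [-0.205, 0.979, 0.0, -0.0]
contact_force: [-0.5, -1.0, 0.9]
grip_width: 0.0928
dx,dy,dz [-0.5 -0.4 12.1] yaw -0.0
```

```bash
python3 -m jog '[{"dx":-0.4,"dy":-0.2,"dz":4,"yaw":0},{"dx":-0.4,"dy":-0.2,"dz":8,"yaw":0},{"dx":-0.4,"dy":-0.2,"dz":11.5,"yaw":0},{"dx":-0.4,"dy":-0.2,"dz":11.5,"yaw":0}]' 1
python3 -m jog '[{"dx":0,"dy":0,"dz":0,"yaw":0},{"dx":0,"dy":0,"dz":0,"yaw":0},{"dx":0,"dy":0,"dz":0,"yaw":0},{"dx":0,"dy":0,"dz":0,"yaw":0},{"dx":0,"dy":0,"dz":0,"yaw":0}]' -1
python3 -m jog '[{"dx":0,"dy":0,"dz":0,"yaw":0},{"dx":0,"dy":0,"dz":0,"yaw":0},{"dx":0,"dy":0,"dz":0,"yaw":0},{"dx":0,"dy":0,"dz":0,"yaw":0}]' -1
```

```text
time_s: 23.55
position: [0.4937, -0.3114, -0.0116]
orientation: [-0.205, 0.979, 0.0, -0.0]
contact_force: [0.6, -0.4, -1.1]
grip_width: 0.0928
time_s: 23.97
position: [0.494, -0.3117, -0.0106]
orientation: [-0.205, 0.979, -0.0, 0.0]
contact_force: [-0.4, 1.0, 0.0]
grip_width: 0.0644
time_s: 24.3
position: [0.494, -0.3116, -0.0107]
orientation: [-0.205, 0.979, -0.0, 0.0]
contact_force: [0.1, -0.3, 1.2]
grip_width: 0.0554
```

Gripped at 55.4 mm. Lift and carry.

```bash
python3 -m jog '[{"dx":0,"dy":0,"dz":-10,"yaw":0},{"dx":0,"dy":0,"dz":-35,"yaw":0},{"dx":0,"dy":0,"dz":-75,"yaw":0},{"dx":0,"dy":0,"dz":-115,"yaw":0},{"dx":0,"dy":0,"dz":-150,"yaw":0}]' -1
python3 to.py 579.7 35.8 139 158.6
```

```text
time_s: 24.72
position: [0.4938, -0.3115, 0.1424]
orientation: [-0.205, 0.979, -0.0, 0.0]
contact_force: [-0.0, -0.0, -1.5]
grip_width: 0.056
dx,dy,dz [-218.2  283.5    3.3] yaw 45.1
```

```bash
python3 -m jog '[{"dx":-20,"dy":25,"dz":0,"yaw":4},{"dx":-43,"dy":56,"dz":0,"yaw":9},{"dx":-66,"dy":86,"dz":0,"yaw":15},{"dx":-89,"dy":116,"dz":0,"yaw":21},{"dx":-112,"dy":146,"dz":0,"yaw":27}]' -1
python3 to.py 579.7 35.8 139 158.6
```

```text
time_s: 25.13
position: [0.5378, -0.1312, 0.14]
orientation: [0.032, 0.999, -0.0, 0.0]
contact_force: [1.1, 0.0, -2.7]
grip_width: 0.0555
dx,dy,dz [-31.2 169.3   1. ] yaw 17.8
```

```bash
python3 -m jog '[{"dx":-7,"dy":38,"dz":0,"yaw":6},{"dx":-14,"dy":76,"dz":0,"yaw":12},{"dx":-21,"dy":114,"dz":0,"yaw":17.8},{"dx":-28,"dy":148,"dz":0,"yaw":17.8},{"dx":-31,"dy":169,"dz":0,"yaw":17.8}]' -1
python3 -m jog '[{"dx":0,"dy":0,"dz":0,"yaw":0},{"dx":0,"dy":0,"dz":0,"yaw":0},{"dx":0,"dy":0,"dz":0,"yaw":0},{"dx":0,"dy":0,"dz":0,"yaw":0}]' -1
python3 to.py 579.7 35.8 139 158.6; python3 look.py w13;python3 - <<'E'
from h import *
im=cv2.imread('pics/w13.png'); cv2.imwrite('pics/w13c.png',cv2.resize(im[80:180,205:355],None,fx=5,fy=5,interpolation=2))
E
```

```text
time_s: 25.55
position: [0.5789, 0.0372, 0.1399]
orientation: [0.183, 0.983, 0.0, 0.0]
contact_force: [1.2, -0.1, -2.1]
grip_width: 0.0556
time_s: 25.88
position: [0.5785, 0.0331, 0.1395]
orientation: [0.184, 0.983, -0.0, 0.0]
contact_force: [0.4, -1.0, -1.3]
grip_width: 0.0558
dx,dy,dz [-0.2  3.   0.5] yaw 0.2
```

View pics/w13c.png

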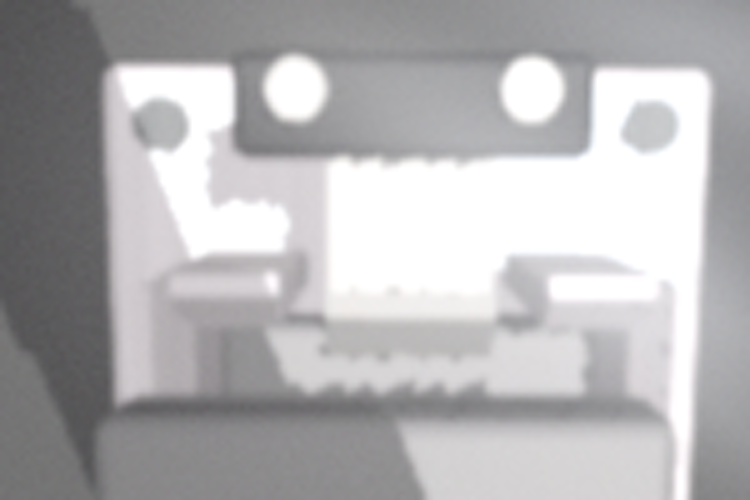

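```bash
python3 -m jog '[{"dx":0,"dy":1.5,"dz":0,"yaw":0.2},{"dx":0,"dy":2.9,"dz":0,"yaw":0.2},{"dx":0,"dy":2.9,"dz":0,"yaw":0.2},{"dx":0,"dy":2.9,"dz":0,"yaw":0.2}]' -1
python3 to.py 579.7 35.8 139 158.6; python3 look.py w14;python3 - <<'E'
from h import *
im=cv2.imread('pics/w14.png'); cv2.imwrite('pics/w14c.png',cv2.resize(im[80:180,205:355],None,fx=5,fy=5,interpolation=2))
E
```

```text
time_s: 26.27
position: [0.5796, 0.0366, 0.1392]
orientation: [0.185, 0.983, -0.0, -0.0]
contact_force: [0.2, -0.8, -1.5]
grip_width: 0.0556
dx,dy,dz [-0.3 -0.7  0.2] yaw 0.1
```

View pics/w14c.png

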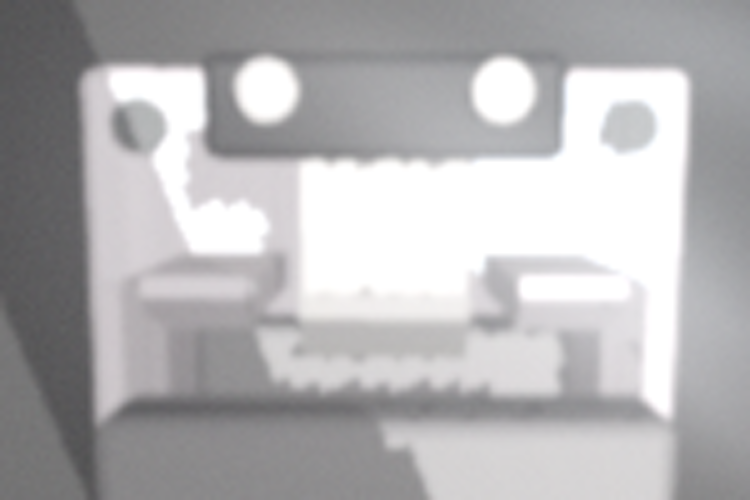

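Aligned: cassette mid-column, screws and lips agree within ~0.3 mm. Descending into the mouth.

```bash
python3 -m jog '[{"dx":0.4,"dy":-0.2,"dz":10,"yaw":0},{"dx":0.4,"dy":-0.2,"dz":25,"yaw":0},{"dx":0.4,"dy":-0.2,"dz":38,"yaw":0},{"dx":0.4,"dy":-0.2,"dz":42,"yaw":0},{"dx":0.4,"dy":-0.2,"dz":42,"yaw":0}]' -1
python3 -m jog '[{"dx":0,"dy":0,"dz":3,"yaw":0},{"dx":0,"dy":0,"dz":6,"yaw":0},{"dx":0,"dy":0,"dz":8,"yaw":0},{"dx":0,"dy":0,"dz":8,"yaw":0}]' -1
python3 to.py 579.7 35.8 70 158.6
python3 -m jog '[{"dx":0,"dy":0,"dz":2,"yaw":0},{"dx":0,"dy":0,"dz":4,"yaw":0},{"dx":0,"dy":0,"dz":6,"yaw":0},{"dx":0,"dy":0,"dz":6,"yaw":0}]' -1
python3 -m jog '[{"dx":0,"dy":0,"dz":2,"yaw":0},{"dx":0,"dy":0,"dz":4,"yaw":0},{"dx":0,"dy":0,"dz":6,"yaw":0},{"dx":0,"dy":0,"dz":6,"yaw":0}]' -1
```

```text
time_s: 26.73
position: [0.5784, 0.0367, 0.0955]
orientation: [0.185, 0.983, -0.0, -0.001]
contact_force: [0.3, -0.4, -1.2]
grip_width: 0.0553
time_s: 27.07
position: [0.5792, 0.0367, 0.0891]
orientation: [0.185, 0.983, -0.0, -0.0]
contact_force: [-0.3, -0.1, -1.1]
grip_width: 0.0554
dx,dy,dz [-0.8 -0.6 19.1] yaw 0.1
time_s: 27.4
position: [0.579, 0.0367, 0.0828]
orientation: [0.185, 0.983, -0.0, -0.0]
contact_force: [-0.3, -0.5, -1.8]
grip_width: 0.0556
time_s: 27.73
position: [0.579, 0.0366, 0.0767]
orientation: [0.185, 0.983, -0.0, -0.0]
contact_force: [-0.4, -0.2, -1.2]
grip_width: 0.0557
```

```bash
python3 -m jog '[{"dx":0,"dy":0,"dz":1.5,"yaw":0},{"dx":0,"dy":0,"dz":3,"yaw":0},{"dx":0,"dy":0,"dz":4,"yaw":0},{"dx":0,"dy":0,"dz":4,"yaw":0}]' -1
python3 -m jog '[{"dx":0,"dy":0,"dz":1,"yaw":0},{"dx":0,"dy":0,"dz":2,"yaw":0},{"dx":0,"dy":0,"dz":2,"yaw":0}]' -1
python3 -m jog '[{"dx":0,"dy":0,"dz":1,"yaw":0},{"dx":0,"dy":0,"dz":2,"yaw":0},{"dx":0,"dy":0,"dz":2,"yaw":0}]' -1
```

```text
time_s: 28.07
position: [0.5794, 0.0366, 0.0733]
orientation: [0.185, 0.983, 0.0, 0.0]
contact_force: [1.9, -0.2, 0.5]
grip_width: 0.0555
time_s: 28.32
position: [0.5793, 0.0367, 0.0713]
orientation: [0.185, 0.983, 0.0, 0.0]
contact_force: [1.6, 0.2, 2.9]
grip_width: 0.0557
time_s: 28.57
position: [0.5792, 0.0367, 0.0692]
orientation: [0.185, 0.983, 0.0, 0.0]
contact_force: [0.8, -0.3, 2.7]
grip_width: 0.0558
```

In contact with the catches (2.7 N up). Release, lift and look.

```bash
python3 -m jog '[{"dx":0,"dy":0,"dz":0,"yaw":0},{"dx":0,"dy":0,"dz":0,"yaw":0},{"dx":0,"dy":0,"dz":0,"yaw":0},{"dx":0,"dy":0,"dz":0,"yaw":0}]' 0.6
python3 -m jog '[{"dx":0,"dy":0,"dz":-5,"yaw":0},{"dx":0,"dy":0,"dz":-20,"yaw":0},{"dx":0,"dy":0,"dz":-50,"yaw":0},{"dx":0,"dy":0,"dz":-75,"yaw":0},{"dx":0,"dy":0,"dz":-75,"yaw":0}]' 0.6
python3 -m jog '[{"dx":0,"dy":0,"dz":0,"yaw":0},{"dx":0,"dy":0,"dz":0,"yaw":0}]' -1
python3 look.py w15;python3 - <<'E'
from h import *
im=cv2.imread('pics/w15.png'); cv2.imwrite('pics/w15c.png',cv2.resize(im[80:310,215:350],None,fx=4.5,fy=2.6,interpolation=2))
E
```

```text
time_s: 28.9
position: [0.5791, 0.0367, 0.069]
orientation: [0.185, 0.983, -0.0, -0.0]
contact_force: [0.4, -0.4, 1.0]
grip_width: 0.0737
time_s: 29.32
position: [0.581, 0.0367, 0.1501]
orientation: [0.185, 0.983, 0.001, 0.003]
contact_force: [-0.4, 0.7, 1.2]
grip_width: 0.0743
time_s: 29.48
position: [0.579, 0.0367, 0.1438]
orientation: [0.185, 0.983, -0.0, -0.0]
contact_force: [-0.8, -0.5, -1.1]
grip_width: 0.0651
```

View pics/w15c.png

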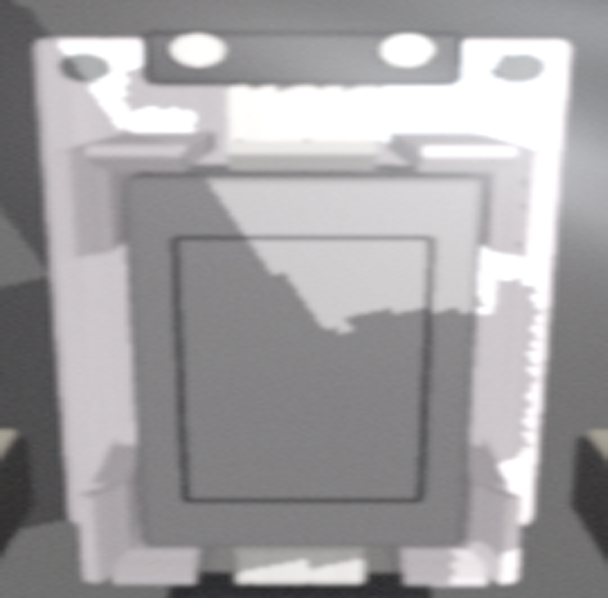

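Cassette A rests level in the mouth. Shut the fingers and press, carefully near the stop (expected at TCP ≈ 47).

```bash
python3 -m jog '[{"dx":-1,"dy":-0.6,"dz":0,"yaw":0},{"dx":-1,"dy":-0.6,"dz":0,"yaw":0},{"dx":-1,"dy":-0.6,"dz":0,"yaw":0},{"dx":-1,"dy":-0.6,"dz":0,"yaw":0},{"dx":-1,"dy":-0.6,"dz":0,"yaw":0}]' -1
python3 -m jog '[{"dx":0,"dy":0,"dz":5,"yaw":0},{"dx":0,"dy":0,"dz":15,"yaw":0},{"dx":0,"dy":0,"dz":25,"yaw":0},{"dx":0,"dy":0,"dz":35,"yaw":0},{"dx":0,"dy":0,"dz":45,"yaw":0}]' -1
python3 -m jog '[{"dx":0,"dy":0,"dz":4,"yaw":0},{"dx":0,"dy":0,"dz":8,"yaw":0},{"dx":0,"dy":0,"dz":10,"yaw":0},{"dx":0,"dy":0,"dz":10,"yaw":0},{"dx":0,"dy":0,"dz":10,"yaw":0}]' -1
python3 -m jog '[{"dx":0,"dy":0,"dz":1.5,"yaw":0},{"dx":0,"dy":0,"dz":3,"yaw":0},{"dx":0,"dy":0,"dz":4,"yaw":0},{"dx":0,"dy":0,"dz":4,"yaw":0}]' -1
```

```text
time_s: 29.95
position: [0.5799, 0.0358, 0.144]
orientation: [0.185, 0.983, -0.0, -0.0]
contact_force: [0.2, -0.4, -1.0]
grip_width: 0.0281
time_s: 30.37
position: [0.5796, 0.0358, 0.0976]
orientation: [0.185, 0.983, -0.0, -0.0]
contact_force: [-0.9, -0.2, -0.5]
grip_width: 0.0011
time_s: 30.78
position: [0.5801, 0.0357, 0.0896]
orientation: [0.185, 0.983, 0.0, 0.0]
contact_force: [0.2, 0.1, -0.1]
grip_width: 0.0009
time_s: 31.12
position: [0.5798, 0.0358, 0.0851]
orientation: [0.185, 0.983, -0.0, -0.0]
contact_force: [-0.3, 0.1, -0.3]
grip_width: 0.0002
```

```bash
python3 -m jog '[{"dx":0,"dy":0,"dz":1,"yaw":0},{"dx":0,"dy":0,"dz":2,"yaw":0},{"dx":0,"dy":0,"dz":3,"yaw":0},{"dx":0,"dy":0,"dz":4,"yaw":0},{"dx":0,"dy":0,"dz":4,"yaw":0}]' -1
python3 -m jog '[{"dx":0,"dy":0,"dz":1,"yaw":0},{"dx":0,"dy":0,"dz":2,"yaw":0},{"dx":0,"dy":0,"dz":2,"yaw":0}]' -1
python3 -m jog '[{"dx":0,"dy":0,"dz":1,"yaw":0},{"dx":0,"dy":0,"dz":2,"yaw":0},{"dx":0,"dy":0,"dz":2,"yaw":0}]' -1
python3 -m jog '[{"dx":0,"dy":0,"dz":1,"yaw":0},{"dx":0,"dy":0,"dz":2,"yaw":0},{"dx":0,"dy":0,"dz":2,"yaw":0}]' -1
```

```text
time_s: 31.53
position: [0.5798, 0.0357, 0.081]
orientation: [0.185, 0.983, -0.0, -0.0]
contact_force: [0.2, 0.2, -0.9]
grip_width: 0.0004
time_s: 31.78
position: [0.5799, 0.0358, 0.079]
orientation: [0.185, 0.983, -0.0, -0.0]
contact_force: [0.8, 0.1, 0.3]
grip_width: 0.0004
time_s: 32.03
position: [0.5801, 0.0357, 0.0773]
orientation: [0.185, 0.983, 0.0, 0.0]
contact_force: [0.0, 0.1, 1.8]
grip_width: 0.0004
time_s: 32.28
position: [0.5799, 0.0358, 0.0751]
orientation: [0.185, 0.983, 0.0, -0.0]
contact_force: [0.4, 0.6, 1.6]
grip_width: 0.0003
```

```bash
python3 -m jog '[{"dx":0,"dy":0,"dz":1,"yaw":0},{"dx":0,"dy":0,"dz":2,"yaw":0},{"dx":0,"dy":0,"dz":3,"yaw":0},{"dx":0,"dy":0,"dz":4,"yaw":0},{"dx":0,"dy":0,"dz":4,"yaw":0}]' -1
python3 -m jog '[{"dx":0,"dy":0,"dz":1,"yaw":0},{"dx":0,"dy":0,"dz":2,"yaw":0},{"dx":0,"dy":0,"dz":3,"yaw":0},{"dx":0,"dy":0,"dz":4,"yaw":0},{"dx":0,"dy":0,"dz":4,"yaw":0}]' -1
python3 -m jog '[{"dx":0,"dy":0,"dz":1,"yaw":0},{"dx":0,"dy":0,"dz":2,"yaw":0},{"dx":0,"dy":0,"dz":3,"yaw":0},{"dx":0,"dy":0,"dz":4,"yaw":0},{"dx":0,"dy":0,"dz":4,"yaw":0}]' -1
python3 -m jog '[{"dx":0,"dy":0,"dz":1,"yaw":0},{"dx":0,"dy":0,"dz":2,"yaw":0},{"dx":0,"dy":0,"dz":3,"yaw":0},{"dx":0,"dy":0,"dz":4,"yaw":0},{"dx":0,"dy":0,"dz":4,"yaw":0}]' -1
```

```text
time_s: 32.7
position: [0.5799, 0.0358, 0.071]
orientation: [0.185, 0.983, 0.0, -0.0]
contact_force: [1.5, 0.2, 0.9]
grip_width: 0.0001
time_s: 33.12
position: [0.5799, 0.0358, 0.067]
orientation: [0.185, 0.983, -0.0, 0.0]
contact_force: [0.9, 0.9, 2.1]
grip_width: 0.0007
time_s: 33.53
position: [0.5799, 0.0358, 0.0631]
orientation: [0.185, 0.983, -0.0, 0.0]
contact_force: [0.3, -0.4, 1.8]
grip_width: 0.0005
time_s: 33.95
position: [0.5799, 0.0357, 0.0591]
orientation: [0.185, 0.983, -0.0, 0.0]
contact_force: [0.9, 0.3, 2.7]
grip_width: 0.0006
```

```bash
python3 -m jog '[{"dx":0,"dy":0,"dz":1,"yaw":0},{"dx":0,"dy":0,"dz":2,"yaw":0},{"dx":0,"dy":0,"dz":3,"yaw":0},{"dx":0,"dy":0,"dz":3,"yaw":0}]' -1
python3 -m jog '[{"dx":0,"dy":0,"dz":1,"yaw":0},{"dx":0,"dy":0,"dz":2,"yaw":0},{"dx":0,"dy":0,"dz":2,"yaw":0}]' -1
python3 -m jog '[{"dx":0,"dy":0,"dz":1,"yaw":0},{"dx":0,"dy":0,"dz":2,"yaw":0},{"dx":0,"dy":0,"dz":2,"yaw":0}]' -1
python3 -m jog '[{"dx":0,"dy":0,"dz":1,"yaw":0},{"dx":0,"dy":0,"dz":1,"yaw":0}]' -1
python3 -m jog '[{"dx":0,"dy":0,"dz":1,"yaw":0},{"dx":0,"dy":0,"dz":1,"yaw":0}]' -1
```

```text
time_s: 34.28
position: [0.5799, 0.0357, 0.0561]
orientation: [0.185, 0.983, -0.0, -0.0]
contact_force: [1.0, 0.2, 3.6]
grip_width: 0.0009
time_s: 34.53
position: [0.5799, 0.0358, 0.0542]
orientation: [0.185, 0.983, 0.0, 0.0]
contact_force: [0.8, -0.6, 4.0]
grip_width: 0.0007
time_s: 34.78
position: [0.5799, 0.0358, 0.0521]
orientation: [0.185, 0.983, 0.0, 0.0]
contact_force: [0.9, -0.7, 5.1]
grip_width: 0.0002
time_s: 34.95
position: [0.5799, 0.0357, 0.0512]
orientation: [0.185, 0.983, 0.0, 0.0]
contact_force: [0.1, 0.5, 4.0]
grip_width: 0.0006
time_s: 35.12
position: [0.5799, 0.0358, 0.0502]
orientation: [0.185, 0.983, -0.0, 0.0]
contact_force: [-0.1, 0.7, 5.0]
grip_width: 0.0003
```

```bash
python3 -m jog '[{"dx":0,"dy":0,"dz":1,"yaw":0},{"dx":0,"dy":0,"dz":1,"yaw":0}]' -1
python3 -m jog '[{"dx":0,"dy":0,"dz":1,"yaw":0},{"dx":0,"dy":0,"dz":1,"yaw":0}]' -1
python3 -m jog '[{"dx":0,"dy":0,"dz":1,"yaw":0},{"dx":0,"dy":0,"dz":1,"yaw":0}]' -1
```

```text
time_s: 35.28
position: [0.58, 0.0358, 0.0493]
orientation: [0.185, 0.983, 0.0, 0.0]
contact_force: [0.2, 0.3, 6.0]
grip_width: 0.0004
time_s: 35.45
position: [0.5799, 0.0358, 0.0482]
orientation: [0.185, 0.983, 0.0, 0.0]
contact_force: [0.4, 0.7, 5.3]
grip_width: 0.0002
time_s: 35.62
position: [0.58, 0.0357, 0.0478]
orientation: [0.185, 0.983, 0.0, 0.0]
contact_force: [-1.1, 0.2, 9.7]
grip_width: 0.0004
```

```bash
python3 -m jog '[{"dx":0,"dy":0,"dz":0.5,"yaw":0},{"dx":0,"dy":0,"dz":0.5,"yaw":0}]' -1
python3 -m jog '[{"dx":0,"dy":0,"dz":0.4,"yaw":0},{"dx":0,"dy":0,"dz":0.4,"yaw":0}]' -1
```

```text
time_s: 35.78
position: [0.5801, 0.0358, 0.0478]
orientation: [0.185, 0.983, 0.0, 0.0]
contact_force: [-3.5, -0.4, 13.9]
grip_width: 0.0005
time_s: 35.95
position: [0.5801, 0.0358, 0.0477]
orientation: [0.185, 0.983, 0.0, 0.0]
contact_force: [-6.0, -0.5, 18.1]
grip_width: 0.0007
```

Firm stop at TCP 47.7 with 18 N. Rise and look.

```bash
python3 -m jog '[{"dx":0,"dy":0,"dz":-2,"yaw":0},{"dx":0,"dy":0,"dz":-5,"yaw":0},{"dx":0,"dy":0,"dz":-8,"yaw":0},{"dx":0,"dy":0,"dz":-12,"yaw":0},{"dx":0,"dy":0,"dz":-16,"yaw":0}]' -1
python3 -m jog '[{"dx":0,"dy":0,"dz":-20,"yaw":0},{"dx":0,"dy":0,"dz":-50,"yaw":0},{"dx":0,"dy":0,"dz":-80,"yaw":0},{"dx":0,"dy":0,"dz":-90,"yaw":0},{"dx":0,"dy":0,"dz":-90,"yaw":0}]' 0.9
python3 -m jog '[{"dx":0,"dy":0,"dz":0,"yaw":0},{"dx":0,"dy":0,"dz":0,"yaw":0},{"dx":0,"dy":0,"dz":0,"yaw":0},{"dx":0,"dy":0,"dz":0,"yaw":0}]' 0.9
python3 look.py w16;  python3 - <<'E'
from h import *
o=[]
for n,(x,y,w,h) in(('scene',(262,160,75,80)),('side',(235,170,75,80))):
    im=cams.read_camera(n)[:,:,::-1]; cv2.imwrite(f'pics/{n}4.png',im)
    o.append(cv2.resize(im[y:y+h,x:x+w],None,fx=5.3,fy=5.3,interpolation=cv2.INTER_CUBIC))
cv2.imwrite('pics/p4.png',np.hstack(o))
im=cv2.imread('pics/w16.png'); cv2.imwrite('pics/w16c.png',cv2.resize(im[80:310,215:350],None,fx=4.5,fy=2.6,interpolation=2))
E
```

```text
time_s: 36.37
position: [0.5796, 0.0358, 0.0622]
orientation: [0.185, 0.983, -0.0, -0.0]
contact_force: [-0.3, 0.1, 0.5]
grip_width: 0.0006
time_s: 36.78
position: [0.581, 0.0358, 0.1554]
orientation: [0.185, 0.983, 0.0, 0.002]
contact_force: [1.2, 0.9, -0.4]
grip_width: 0.0292
time_s: 37.12
position: [0.5794, 0.0358, 0.1509]
orientation: [0.185, 0.983, -0.0, -0.001]
contact_force: [-0.2, 0.1, 0.0]
grip_width: 0.0559
```

View pics/w16c.png

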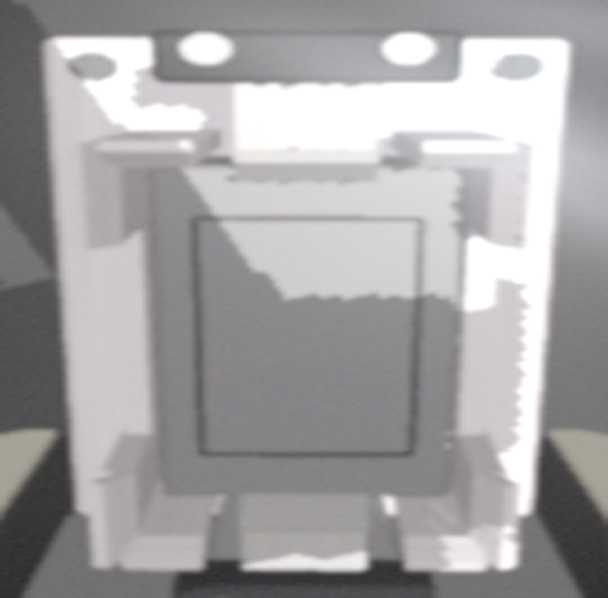

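View pics/p4.png

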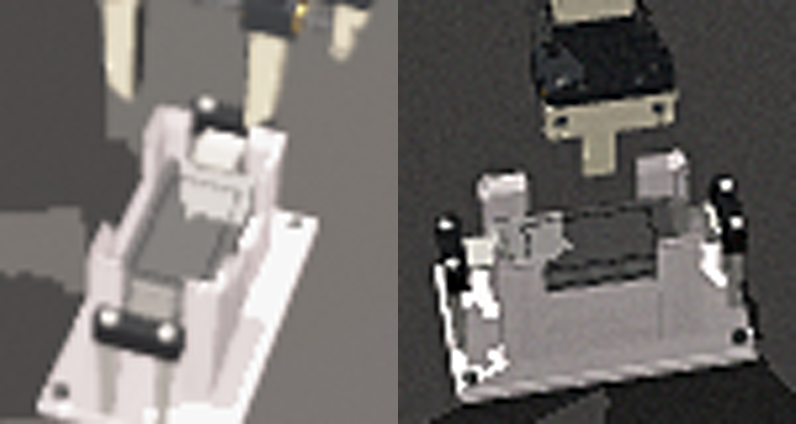

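Run:
```python
from quad import *
uv=np.array([[150,167],[463,167],[452,494],[162,494]])/[4.5,2.6]+[215,80]
for z in(.065,.07,.075,.08,.085): print(z,end=' '); quad('w16',uv,z)
a=cv2.imread('pics/scene0.png');b=cv2.imread('pics/scene4.png')
for nm,(x,y,w,h) in dict(box=(160,238,75,48),bottle=(282,248,25,30),jar=(368,228,40,40)).items():
    print(nm,np.abs(a[y:y+h,x:x+w].astype(int)-b[y:y+h,x:x+w]).mean().round(1))
```

```text
0.065 sides [np.float64(56.4), np.float64(111.9), np.float64(58.2), np.float64(112.0)] centre [581.9  35.1  65. ] axis -21.2 | move dx,dy [-2.3  0.2] yaw -0.1 tcp z 0.1517
0.07 sides [np.float64(55.4), np.float64(109.9), np.float64(57.1), np.float64(109.9)] centre [580.5  35.6  70. ] axis -21.2 | move dx,dy [-0.9  0.2] yaw -0.1 tcp z 0.1517
0.075 sides [np.float64(54.3), np.float64(107.9), np.float64(56.1), np.float64(107.9)] centre [579.2  36.1  75. ] axis -21.2 | move dx,dy [0.6 0.1] yaw -0.1 tcp z 0.1517
0.08 sides [np.float64(53.3), np.float64(105.8), np.float64(55.0), np.float64(105.8)] centre [577.8  36.6  80. ] axis -21.2 | move dx,dy [2.1 0.1] yaw -0.1 tcp z 0.1517
0.085 sides [np.float64(52.3), np.float64(103.8), np.float64(54.0), np.float64(103.8)] centre [576.4  37.1  85. ] axis -21.2 | move dx,dy [3.5 0.1] yaw -0.1 tcp z 0.1517
box 10.2
bottle 12.0
jar 11.4
```

Run:
```python
from h import *
a=cv2.imread('pics/scene0.png',0).astype(np.float32);b=cv2.imread('pics/scene4.png',0).astype(np.float32)
for nm,(x,y,w,h) in dict(box=(160,238,75,48),bottle=(282,248,25,30),jar=(368,228,40,40),bg=(400,280,60,40)).items():
    A,B=a[y:y+h,x:x+w],b[y:y+h,x:x+w]; print(nm,cv2.phaseCorrelate(A,B)[0],np.abs(A-B).mean())
r.hand_in()
```

```text
box (0.5160361008205854, -0.029049030483491833) 11.681945
bottle (0.45404780504500764, 0.026288928749140794) 12.268
jar (0.024472653523023524, -0.021845888548472914) 11.38375
bg (-5.448768067945345, 2.7527169503823465) 11.9475
the job is handed in; nothing more can be done
```

I loaded both grey cassettes into the magazine, the +y one first and the −y one on top, and handed the job in at about 37 s of the 72 s allowed. Each was set on the catches, released and pushed down with shut fingertips. The hand-in reports no verdict, so the result rests on my own checks.

**Last checks:**
- After each press, the wrist view showed the top cassette level at about 70 to 71 mm. It was within about 1 mm of the well axis, with catches over both ends.
- The second press ended at a firm stop of about 18 N. I stopped the first one short of its firm stop, at about 6 N, but it showed as latched.
- The gripper was clear of everything. The oil bottle, stain jar and slide box shifted by half a pixel (about 2 mm) or less in the scene view, which is within noise.

**Failed or disagreed:**
- **Missed first grasp:** the fingers closed above the first cassette, because the real fingertips sit about 19 mm higher than the reported tool point. I allowed for that afterwards, and nothing was moved by the miss.
- **Low force readings:** during pressing, the force was a few newtons lower than the spring and catch figures given.
- **Follower position:** I inferred it from the cassette heights, because I could not measure it directly.

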